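# Press a flanged bush home with a hand-cranked fly press

### The arm

A 7-joint arm with a two-finger parallel gripper is mounted at the origin on the work surface; the furniture and walls round the work are solid. World frame = base frame: x ahead of the robot, y to its left, z up, the work surface at z = 0. Lengths are in mm, angles in rad, forces in N, time in s.
With the tool pointing down it reaches from about 350 to 900 mm from the base axis. Payload 8.1 kg.
Tool frame: the origin (TCP) lies at the very end of the fingers, on their centre line; the grasp point (between the pads) lies 19 mm behind it; y points along the fingers, z is the direction in which the jaws open and shut, and the axes are right-handed (so a half turn about y gives the same grasp; the last joint's range is limited). The gripper opens to 92 mm and grips with 3 to 60 N. Pads are 19 mm wide; open, the fingers measure 130 mm over their backs; the gripper's body (75 mm by 190 mm) begins 47 mm behind the grasp point.
Start: joints at [-1.244, 0.434, 0.025, 1.573, -0.012, 1.134, -0.075], TCP at [260.458, 568.158, 226.742] pointing down, gripper open.
Joint ranges: [-2.62, 2.62], [-0.44, 2.09], [-1.27, 1.32], [0.08, 2.57], [-1.32, 4.46], [0.12, 2], [-2.74, 2.74]. Speed limits (rad/s): [2.22, 2.22, 3.01, 3.01, 3.14, 3.14, 3.14].

### API

Orientations are given as [roll, pitch, yaw] about the fixed x, y, z axes, in that order (R = Rz(yaw) Ry(pitch) Rx(roll)).
In Python, from cell import arm gives the robot as it stands.
- The arm moves only by the tool step_arm, never from a script. Its argument "targets" is a list of rows, each an object of numbers: "x", "y", "z": the shift along the tool's x, y, z in cm; "ax", "ay", "az": the turn, a rotation vector about the tool's x, y, z in rad; "jaw": the closure, from 0 (fully open) to 1 (shut). In form: [{"x": .., "y": .., "z": .., "ax": .., "ay": .., "az": .., "jaw": ..}, ...]. A call has exactly 5 rows; each row is the pose to reach, as a shift and turn from the pose commanded when the call began, along the tool's axes at that moment; what a row does not reach only later rows make up. A row lasts 1/10 s, in which the tool goes at most 50 mm and 8.59 degrees, less where a joint would pass 70% of its speed; a pose out of reach is approached as far as the arm can. A call with a gripper value outside its range is refused whole. The fingers move at their own pace and stop on an object; "squeeze" is the grip in N (left out, the last holds). Time passes only in rows, so rows that repeat a pose let the fingers close, or fill a call up. It gives the time, the measured TCP pose, the force and the opening at its end, in the units of the state.
- arm.get_state(): the state, without advancing time (a new reading comes with each control period).
- arm.grab_frame(name): name is "scene" or "top" or "wrist"; returns a dict with "color" (384x512x3 uint8, blue, green, red), "z_map" (384x512 float32, mm along the optical axis (not along the pixel's ray), 0 where there is no reading), "fx", "fy", "cx", "cy" (pixels), "extrinsics" (4x4, takes a point from world to camera coordinates). Camera axes: x right, y down, z forward; pixel columns grow to the right and rows downward; lengths in mm; the calibration is good to about 2 mm. The wrist camera is an equidistant fisheye: a pixel r from the principal point sees the ray r / f radians off the axis. A picture is of the moment at which its call begins.
- arm.sign_off(): hands the job in, once; it reports no verdict.
The state is a dict: "time": time; "joints": joint angles; "qvel": joint speeds; "effort": joint torques, N m; "position": TCP position; "ee_rot": TCP orientation; "ft_force": force on the tool from outside, world axes, zero at the start; "torque": the same for the moment, N m; "finger_gap": finger opening in mm.
Only numpy, scipy, OpenCV 4.12 (cv2) and the standard library are available. Lean on these libraries where they do the work, as an engineer would, in place of code of your own. Each camera call takes 0.05 s, during which the arm holds its last target.

### The job

The bronze bush is only started in the boss of the aluminium link: slide the link into the bench fly press until its boss sits snugly in the V-block under the ram, and let go of it. Then take the crank by its free-spinning grip and wind the ram down (clockwise) in one steady stroke, never letting go while the bush is going in, until its flange lands on the boss and the crank goes firmly solid; stop there without forcing it. Wind the ram back up about half a turn or more, let go and leave the link lying in the V-block, with the other things on the table undisturbed.

Things in the scene. Friction and masses are not known exactly. Their poses are not given: they have to be found in the camera images.
- link_grip (a point): Grasp point of the loose aluminium link (0.29 kg, lying flat): in its straight I-section shank, 20 mm wide, 18 mm high, 9 mm above its flat underside. Link axes: y along the shank from large boss to small end, z up. The large boss's axis is 118 mm away at -y, the balance point 56 mm away at -y, the small round end (32 mm across, 23 mm high) 57 mm away at +y.
- link_boss (a point): Centre of the top face of the link's large round boss (40 mm diameter, 26 mm high; the point is 26 mm above the link's underside, on the bore axis), where the flange must land. Axes as link_grip. Mind the end of a wall that stands beyond the table, from x = 0.55 m on, at y = 0.14 to 0.22 m.
- bush: Brass-coloured flanged bush started in the large boss; origin at the centre of the flange's underside. Flange 28 mm across, 4 mm thick. It starts with the flange 14 mm above the boss face and cannot tip; pushing it in takes about 60 N all the way, and when the flange lands on the boss it stops dead.
- nest (a point): Point on the bed of the green fly press, 25 to 31 mm above the table (shimmed), straight below the ram. Press axes: z up, y out of its open side. A boss standing on the bed and touching both faces of the black V-block (20 mm high, 90 degrees, open to +y) has its bore over this point. Load the link along -y, shank pointing to +y. Bed 78 mm wide; bed and foot end 104 mm to +y; column 65 to 115 mm to -y.
- ram: Round steel ram, 26 mm across; origin at the centre of its flat lower face, 92 mm above the table at crank angle 0; it starts 15 to 25 mm above the flange of a loaded link. It slides vertically without turning. The nut head above it (58 mm across, 115 to 170 mm above the table) reaches 29 mm to +y. The press is bolted down.
- crank (a joint): Crank angle in rad, growing clockwise seen from above, which lowers ram and crank together by 20 mm a turn; starts between -0.5 and 0.5 and stays where left. Force along the circle at the grip: about 1 N idle, 3 to 5 N while the bush goes in; once the flange lands it climbs with every mm. 4 to 5 N more than while pressing seats it (90 N at the ram are needed); 9 N more (250 N at the ram) is too hard.
- crank_hub (a point): Point on the crank's axis (= ram axis) at the height of the middle of the grip; moves down with the ram. Hub and crank arm stay more than 28 mm beneath this point.
- grip: Black free-spinning grip of the crank, an upright barrel 24 mm across, 60 mm tall; origin at its centre, 60 mm from the crank axis, about 264 mm above the table at the start. It spins freely on its pin, so a gripper holding it from above keeps its own direction while the grip goes round. The crank arm's upper side is 36 mm below this point.
- oil_bottle: Cream oil bottle standing beside the press, 156 mm tall; origin under its centre. Bystander.
- deburrer: Blue and white deburring tool lying on the table, 185 mm long; origin under its centre. Bystander.
- cutter_case: Yellow square plastic box standing near the press, 34 x 34 x 41 mm; origin under its centre. Bystander.

How it is judged:
By the outcome, as a careful person would: the job done as asked, in the order asked, and still so for the second after the job is handed in, with the robot touching nothing.
It also fails if it takes over 72 s, if anything falls off the work surface, if the arm or the gripper's body presses on something with over 40 N, if the wrist force passes 120 N, or if a joint passes its speed limit or range.

## Working session

There is one attempt and no reset: what is moved stays moved. The work goes in short steps, Python scripts to look and compute and a tool call to move; the robot and the scene stay as the last step left them, time stands still between calls to the robot, and variables do not carry over. Pictures are saved under pics/ and viewed, and the job is handed in when it is done.

Besides the shell and the picture viewer there is one more tool, called after "Request:" by a JSON object that holds its "name" and its "arguments", one argument or row to a line. step_arm: Moves the arm, as the interface text tells. Its arguments: {"type":"object","properties":{"targets":{"type":"array","items":{"type":"object","properties":{"x":{"type":"number"},"y":{"type":"number"},"z":{"type":"number"},"ax":{"type":"number"},"ay":{"type":"number"},"az":{"type":"number"},"jaw":{"type":"number"}}}},"squeeze":{"type":"number"}},"required":["targets"]}

```bash
ls -la; mkdir -p pics
cat > h.py <<'E'
import numpy as np,cv2
from cell import arm
from scipy.spatial.transform import Rotation as R
def grab(n):
    f=arm.grab_frame(n); np.savez('f_%s.npz'%n,**f); return f
def pts(f):
    z=f['z_map']; h,w=z.shape; u,v=np.meshgrid(np.arange(w),np.arange(h))
    p=np.stack([(u-f['cx'])/f['fx']*z,(v-f['cy'])/f['fy']*z,z],-1)
    E=np.array(f['extrinsics']); return (p-E[:3,3])@E[:3,:3]
def proj(f,P):
    E=np.array(f['extrinsics']); c=E[:3,:3]@np.array(P,float)+E[:3,3]
    return c[0]/c[2]*f['fx']+f['cx'],c[1]/c[2]*f['fy']+f['cy']
def ray(f,u,v,zp):
    E=np.array(f['extrinsics']); o=-E[:3,:3].T@E[:3,3]; d=E[:3,:3].T@np.array([(u-f['cx'])/f['fx'],(v-f['cy'])/f['fy'],1])
    return o+d*(zp-o[2])/d[2]
E
python3 - <<'E'
from h import *
for n in('scene','top','wrist'):
    f=grab(n); cv2.imwrite('pics/%s0.png'%n,cv2.resize(f['color'],(768,576)) if n!='wrist' else f['color'])
    E=np.array(f['extrinsics']);print(n,f['fx'],f['fy'],f['cx'],f['cy'],np.round(-E[:3,:3].T@E[:3,3]),np.round(E[:3,:3],2).tolist())
print(arm.get_state())
E
```

```text
total 12
drwxr-xr-x  3 agent agent 4096 Dec  7 14:37 .
drwxr-xr-x 23 root  root  4096 Dec  7 14:37 ..
drwxr-xr-x  2 agent agent 4096 Dec  7 14:37 pics
scene 487.7094017980597 487.7094017980597 258.89790143575027 196.26104093903814 [ 131.  965. 1517.] [[-0.96, -0.28, -0.0], [-0.23, 0.79, -0.57], [0.16, -0.55, -0.82]]
top 488.14919693009597 488.14919693009597 253.88044729934808 186.69978197051063 [  80.   27. 1541.] [[0.01, -1.0, 0.0], [-0.98, -0.01, -0.21], [0.21, -0.0, -0.98]]
wrist 297.3186396354542 297.3186396354542 254.5197930062958 193.78430565215817 [194. 598. 384.] [[0.42, 0.91, -0.0], [0.87, -0.4, 0.27], [0.25, -0.11, -0.96]]
{'time': 0.15, 'joints': array([-1.24355144,  0.43504991,  0.02496397,  1.57386882, -0.01158938,
        1.13402765, -0.0751119 ]), 'qvel': array([-0.00124222, -0.0039217 , -0.00088415, -0.00148592, -0.00050627,
        0.00027355,  0.00059171]), 'effort': array([ 1.56870450e-03, -6.68271804e+01,  9.85828266e-01, -3.14694500e+01,
       -6.05587894e-02,  3.93464381e-02,  1.03533339e-04]), 'position': array([260.3341932 , 567.77040385, 226.14069206]), 'ee_rot': array([-1.57199977e+00, -1.15514553e-04, -4.29911459e-01]), 'ft_force': array([-1.11080024,  1.03283016, -1.07196253]), 'torque': array([ 0.04005268, -0.00232038,  0.03066554]), 'finger_gap': 92.2852999374694}
```

View pics/scene0.png

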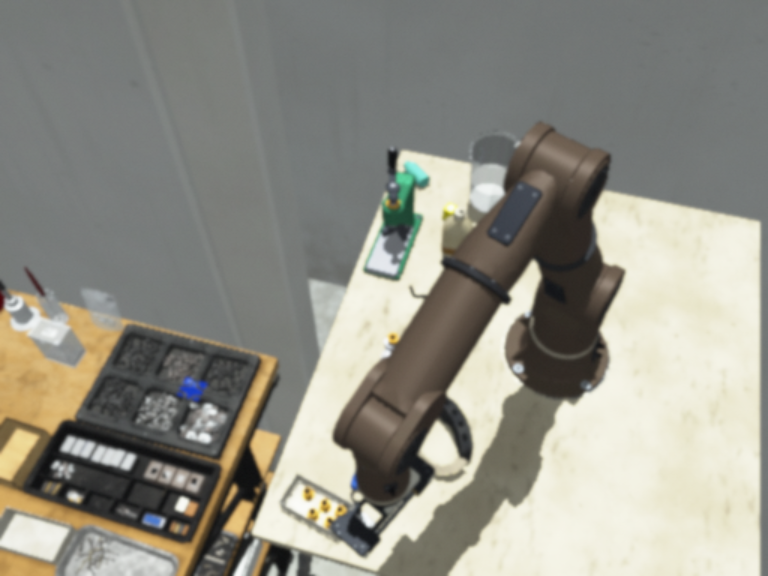

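View pics/top0.png

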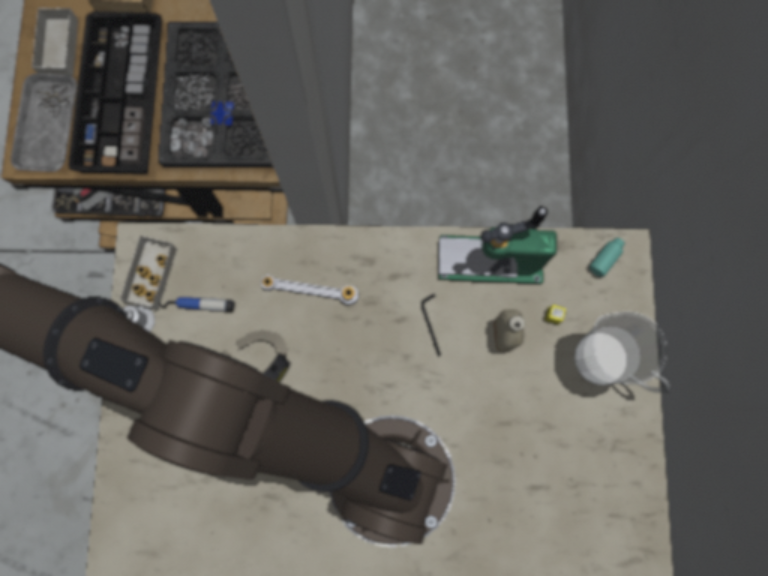

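View pics/wrist0.png

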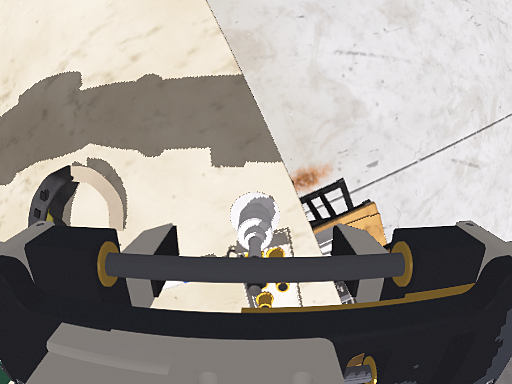

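The top view shows the link with its boss at about (350,294) and small end at (268,283). The press has its bed at (438-545, 235-282), the ram head near (500,240) and the grip near (540,213). I'll measure these next.

Run:
```python
from h import *
f=dict(np.load('f_top.npz')); P=pts(f); c=f['color']
crop=c[130:260,150:430]; cv2.imwrite('pics/topc.png',cv2.resize(crop,None,fx=2.8,fy=2.8,interpolation=cv2.INTER_CUBIC))
z=P[...,2]
# table plane check
m=(np.abs(z)<15); print('table z med',np.median(z[150:250,160:280]))
zz=z[130:260,150:430]; v=np.clip(zz,0,330)/330*255
cv2.imwrite('pics/topz.png',cv2.applyColorMap(cv2.resize(v.astype(np.uint8),None,fx=2.8,fy=2.8,interpolation=cv2.INTER_NEAREST),cv2.COLORMAP_JET))
# link region
sub=np.zeros(z.shape,bool); sub[180:206,172:242]=1
mk=sub&(z>8)&(z<60); q=P[mk]; print(len(q)); 
xy=q[:,:2]; mu=xy.mean(0); w,V=np.linalg.eigh(np.cov(xy.T)); print('link c',mu,'axis',V[:,1],np.sqrt(w))
s=(xy-mu)@V[:,1]; print(s.min(),s.max())
for a in range(-90,91,10):
    k=(s>a-5)&(s<a+5); t=(xy-mu)@V[:,0]
    if k.any(): print(a,k.sum(),np.round([t[k].min(),t[k].max(),t[k].mean(),q[k,2].max(),np.median(q[k,2])],1))
```

```text
table z med 0.10581068425045004
509
link c [390.81674465 172.83758309] axis [0.15123196 0.9884983 ] [ 9.51985083 64.63326309]
-98.70635935056988 110.92558480972362
-90 38 [-17.5  17.3   1.9  47.6  29.7]
-80 43 [-20.   18.3   2.4  50.9  41.6]
-70 32 [-18.6  15.9   2.5  48.9  40.7]
-60 21 [-14.1   9.   -1.   31.5  21.6]
-50 21 [-24.3   9.6  -1.9  22.3  13.6]
-40 24 [-50.7   9.7  -6.2  21.7  15. ]
-30 19 [-9.7  9.9 -0.2 26.3 15.8]
-20 19 [-11.1   8.2  -0.9  18.5  14.9]
-10 20 [-10.5   8.4  -1.2  21.   15. ]
0 22 [-12.2   9.5  -0.6  20.6  13.7]
10 21 [-9.8  9.6 -0.4 22.7 14.5]
20 22 [-29.8  43.4   0.3  18.8  13.5]
30 22 [-10.5   9.3  -0.1  22.2  14.9]
40 20 [-9.4 29.1  0.1 26.  14.4]
50 21 [-10.5  28.3   1.6  22.5  15.2]
60 21 [-10.6  13.    0.4  19.4  13.6]
70 21 [-11.6   9.9  -0.2  21.5  15.5]
80 22 [-10.6  39.4   1.6  28.8  18.2]
90 30 [-15.4  15.3   0.3  29.7  20.1]
```

View pics/topc.png

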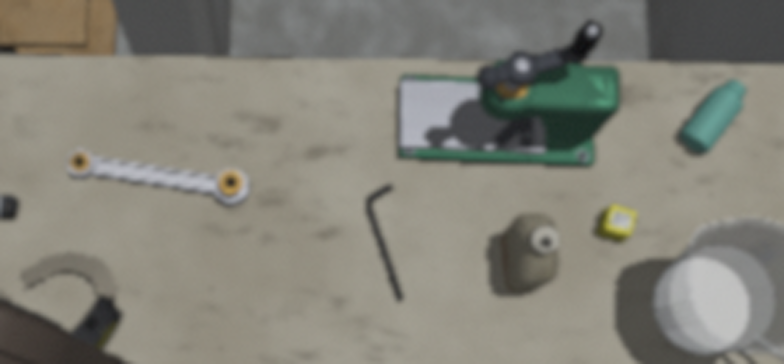

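View pics/topz.png

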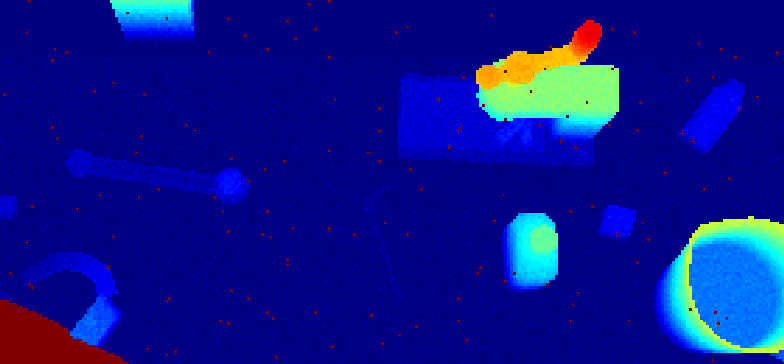

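Run:
```python
from h import *
f=dict(np.load('f_top.npz')); P=pts(f); z=P[...,2]; c=f['color']
def reg(u0,u1,v0,v1,z0,z1,n):
    s=np.zeros(z.shape,bool); s[v0:v1,u0:u1]=1; s&=(z>z0)&(z<z1); s=cv2.morphologyEx(s.astype(np.uint8),cv2.MORPH_OPEN,np.ones((2,2)))>0
    q=P[s]; print(n,s.sum(),'mean',q.mean(0).round(1),'med',np.median(q,0).round(1),'mn',np.percentile(q,3,axis=0).round(1),'mx',np.percentile(q,97,axis=0).round(1)); 
    r=cv2.minAreaRect(q[:,:2].astype(np.float32)); print('   rect',np.round(r[0],1),np.round(r[1],1),r[2]); return q
reg(350,372,134,150,275,330,'grip')
reg(315,350,140,165,215,262,'arm')
reg(315,375,145,180,150,190,'head')
reg(285,340,150,195,20,40,'bed')
reg(280,370,150,195,15,190,'foot')
reg(325,352,202,240,30,170,'bottle')
reg(325,352,202,240,130,170,'bottletop')
reg(360,380,200,218,25,60,'case')
reg(385,420,155,190,10,60,'teal')
reg(180,242,180,206,34,60,'flange'); reg(170,190,180,206,16,34,'small')
# boss
g=cv2.cvtColor(c,cv2.COLOR_BGR2HSV)
m=((g[...,0]<25)&(g[...,1]>110)&(g[...,2]>60)); n,l,st,ce=cv2.connectedComponentsWithStats(m.astype(np.uint8)); 
for i in range(1,n): 
    if st[i,4]>8: print(st[i],ce[i],ray(f,*ce[i],44).round(1),ray(f,*ce[i],23).round(1))
for u in range(285,345,4): print(u,[int(z[v,u]) for v in range(148,196,3)])
```

```text
grip 71 mean [ 528.4 -298.6  124.6] med [ 477.8 -259.4  290.8] mn [ 469.4 -549.8 -886.7] mx [ 851.5 -249.9  297.8]
   rect [ 663.2 -405. ] [ 18.5 491.5] 51.764892578125
arm 254 mean [ 457.7 -200.3  232.9] med [ 459.7 -201.4  230.4] mn [ 443.2 -242.9  166.1] mx [ 478.3 -162.6  239.2]
   rect [299.  -89.6] [ 61.9 492.1] 54.879268646240234
head 687 mean [ 451.8 -255.9  167. ] med [ 450.5 -259.7  167. ] mn [ 434.8 -313.3  136. ] mx [ 480.6 -184.4  174.6]
   rect [ 333.7 -133.3] [122.7 587.2] 45.96060562133789
bed 800 mean [ 455.2 -154.9   35.7] med [ 454.  -153.7   27.4] mn [ 424.1 -229.7   17.6] mx [ 498.3 -102.5   41. ]
   rect [310.8 -54.3] [163.8 461.1] 51.123512268066406
foot 2125 mean [ 447.2 -212.5   86. ] med [ 445.5 -214.9   31.6] mn [ 416.2 -311.4   12.7] mx [ 497.5 -105.7  172.4]
   rect [347.6 -96. ] [215.3 548. ] 43.94118118286133
bottle 458 mean [ 293.  -230.2  112.2] med [ 292.1 -228.2  114.6] mn [ 265.  -278.    -1.2] mx [ 329.8 -212.   157.1]
   rect [ 221.2 -119.3] [ 75.8 399.1] 33.310726165771484
bottletop 93 mean [ 299.6 -237.3  141.9] med [ 298.3 -235.1  154. ] mn [ 
[... 2234 characters left out ...]
 25, 30, 25, 23, 28, 24, 26, 13, -2, 0, -1]
309 [-872, -1, 1, 20, 25, 29, 24, 27, 30, 33, 25, 33, 16, 1, 1, 2]
313 [-873, 3, -3, 12, 30, 31, 32, 35, 27, 28, 27, 24, 21, 4, 0, -2]
317 [-883, 0, -3, 15, 28, 25, 28, 31, 31, 27, 31, 23, 18, 8, 0, 3]
321 [-889, 0, 235, 233, 227, 142, 130, 27, 23, 30, 28, 25, 12, 13, 2, 0]
325 [-889, -4, 237, 237, 231, 170, 164, 138, 32, 31, 30, 33, 21, 11, 0, 2]
329 [-881, 164, 229, 228, 169, 168, 170, 164, 128, 24, 50, 44, 18, 16, 1, 3]
333 [228, 231, 230, 229, 191, 172, 167, 163, 45, 45, 24, 25, 20, 12, 0, -1]
337 [230, 235, 235, 234, 165, 174, 164, 159, 48, 48, 52, 40, 21, 11, -3, 11]
341 [-880, 229, 228, 170, 168, 169, 170, 157, 32, 26, 27, 26, 14, 17, 0, -2]
```

Run:
```python
from h import *
f=dict(np.load('f_top.npz')); P=pts(f); z=cv2.medianBlur(f['z_map'],3)*0+P[...,2]; c=f['color']
zm=cv2.medianBlur(P[...,2].astype(np.float32),3)
cv2.imwrite('pics/presst.png',cv2.resize(c[125:200,280:385],None,fx=7,fy=7,interpolation=cv2.INTER_CUBIC))
g=dict(np.load('f_scene.npz')); cv2.imwrite('pics/presss.png',cv2.resize(g['color'][90:200,235:310],None,fx=5.4,fy=5.4,interpolation=cv2.INTER_CUBIC))
# bed rows profile: gray mask, per column edges
hsv=cv2.cvtColor(c,cv2.COLOR_BGR2HSV)
G=c[150:192,290:365].astype(int)
for u in (298,304,310,316): print(u,[tuple(c[v,u]) for v in range(151,192)][::1][:0])
# green mask edge points at lower side (x min) of foot
gm=((hsv[...,0]>65)&(hsv[...,0]<95)&(hsv[...,1]>90)).astype(np.uint8)
lo=[];hi=[]
for u in range(295,350):
    v=np.where(gm[150:195,u])[0]+150
    if len(v)>1: lo.append((u,v.max()));
    if u<318 and len(v)>1: hi.append((u,v.min()))
lo=np.array(lo);hi=np.array(hi);print(lo.T,hi.T)
A=np.array([ray(f,u,v+.5,15)[:2] for u,v in lo]);print('lower edge x fit (z15?)',np.polyfit(A[:,1],A[:,0],1))
A=np.array([ray(f,u,v-.5,15)[:2] for u,v in hi]);print('upper edge',np.polyfit(A[:,1],A[:,0],1))
```

```text
298 []
304 []
310 []
316 []
[[299 300 301 302 303 304 305 306 307 308 309 310 313 314 315 316 317 318
  319 320 321 322 323 324 325 326 327 328 329 330 331 332 333 334 335 336
  337 338 339 340 341 342 343 344 345 346 347 348 349]
 [185 185 185 185 185 185 185 185 185 185 185 186 186 186 186 186 186 186
  186 186 186 186 186 186 186 186 186 186 186 186 186 186 186 186 186 187
  186 186 187 187 187 187 187 187 187 187 187 187 187]] [[299 300 301 302 303 304 305 306 307 308 309 310 313 314 315 316 317]
 [184 184 184 184 184 184 184 184 184 184 184 184 185 185 185 185 184]]
lower edge x fit (z15?) [3.11069718e-02 4.21460912e+02]
upper edge [4.02094206e-02 4.29601287e+02]
```

View pics/presst.png

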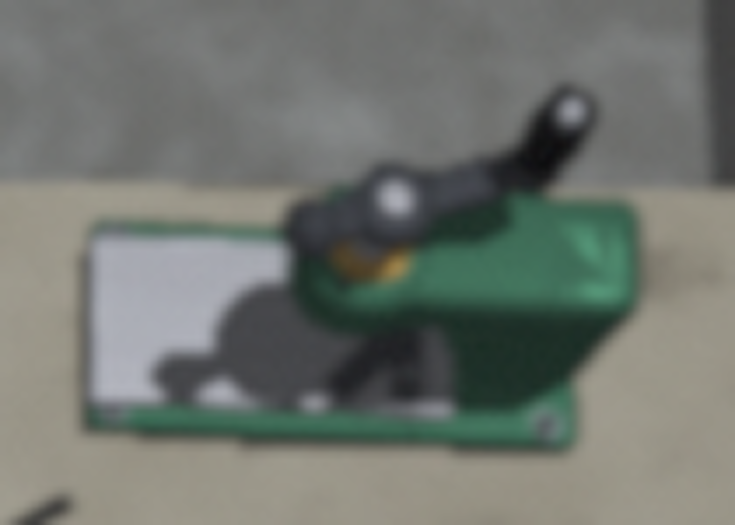

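View pics/presss.png

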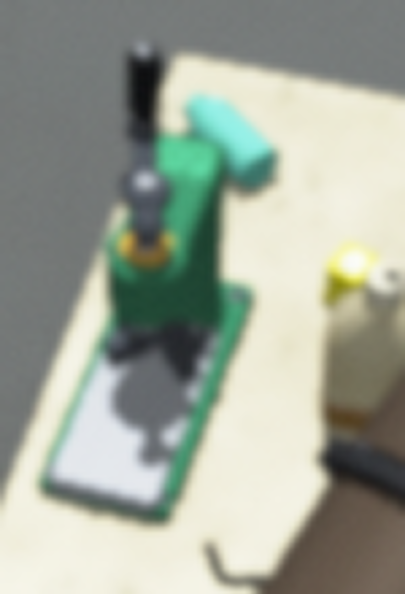

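```bash
cat >> h.py <<'E'
def tri(a,b):
    L=[]
    for f,u,v in(a,b):
        E=np.array(f['extrinsics']); o=-E[:3,:3].T@E[:3,3]; d=E[:3,:3].T@np.array([(u-f['cx'])/f['fx'],(v-f['cy'])/f['fy'],1]); L.append((o,d/np.linalg.norm(d)))
    M=sum(np.eye(3)-np.outer(d,d) for o,d in L); r=sum((np.eye(3)-np.outer(d,d))@o for o,d in L)
    p=np.linalg.solve(M,r); return p,[np.linalg.norm(np.cross(p-o,d)) for o,d in L]
E
python3 - <<'E'
from h import *
f=dict(np.load('f_top.npz'));g=dict(np.load('f_scene.npz'))
T=lambda x,y:(280+(x+.5)/7-.5,125+(y+.5)/7-.5); S=lambda x,y:(235+(x+.5)/5.4-.5,90+(y+.5)/5.4-.5)
for n,a,b in(('hub',(395,200),(147,183)),('griptop',(572,110),(144,48))):
    p,e=tri((f,*T(*a)),(g,*S(*b)));print(n,p.round(1),np.round(e,1))
for n,p in(('nl',(90,403)),('fl',(92,235)),('nr',(455,412)),('fr',(290,240))): print(n,ray(f,*T(*p),28).round(1))
for n,p in(('s_fl',(47,482)),('s_nl',(160,503)),('s n mid',(213,330)),('s far',(108,345))): print(n,ray(g,*S(*p),28).round(1))
for z in(235,240,245):print('hub',z,ray(f,*T(395,200),z).round(1),ray(g,*S(147,183),z).round(1))
print('grip',ray(f,*T(572,110),294).round(1),ray(g,*S(144,48),294).round(1))
E
```

```text
hub [ 462.2 -202.9  228.7] [1.8 1.8]
griptop [ 480.3 -260.2  292.8] [1.5 1.5]
nl [425.4 -97.3  28. ]
fl [504.5 -98.7  28. ]
nr [ 423.2 -263.    28. ]
fr [ 503.2 -189.5   28. ]
s_fl [501.2 -89.   28. ]
s_nl [419.5 -93.1  28. ]
s n mid [ 424.7 -256.    28. ]
s far [ 495.  -221.1   28. ]
hub 235 [ 462.3 -202.   235. ] [ 458.7 -196.6  235. ]
hub 240 [ 460.8 -201.1  240. ] [ 457.4 -192.   240. ]
hub 245 [ 459.3 -200.2  245. ] [ 456.1 -187.5  245. ]
grip [ 481.5 -260.1  294. ] [ 478.4 -258.5  294. ]
```

Request:
{"name": "step_arm", "arguments": {
  "targets": [
    {"x": 2.7, "y": 1, "z": -2.7, "ay": 0.13, "jaw": 0},
    {"x": 5.4, "y": 2, "z": -5.4, "ay": 0.26, "jaw": 0},
    {"x": 8.1, "y": 3, "z": -8.1, "ay": 0.39, "jaw": 0},
    {"x": 10.9, "y": 4, "z": -10.8, "ay": 0.52, "jaw": 0},
    {"x": 13.6, "y": 5, "z": -13.5, "ay": 0.65, "jaw": 0}
  ]
}}

```text
invalid input at $.targets[0]: expected keys x, y, z, ax, ay, az, jaw
```

```bash
cat >> h.py <<'E'
def to(xyz,yaw=None,st=None):
    s=st or arm.get_state(); M=R.from_euler('xyz',s['ee_rot'])
    d=M.inv().apply(np.array(xyz)-s['position'])/10
    print('t',round(s['time'],2),'pos',s['position'].round(1),'rpy',s['ee_rot'].round(3),'F',s['ft_force'].round(1),'T',s['torque'].round(2),'gap',round(s['finger_gap'],1))
    print('shift cm',d.round(2), 'axes', M.as_matrix().T.round(3).tolist())
    if yaw is not None:
        N=R.from_euler('xyz',[-np.pi/2,0,yaw]); print('rotvec',(M.inv()*N).as_rotvec().round(3))
E
python3 -c "
from h import *
to([395.4,209.7,110],-1.718)"
```

```text
t 0.15 pos [260.3 567.8 226.1] rpy [-1.572 -0.    -0.43 ] F [-1.1  1.  -1.1] T [ 0.04 -0.    0.03] gap 92.3
shift cm [ 27.2   11.65 -26.91] axes [[0.909, -0.417, 0.0], [-0.0, -0.001, -1.0], [0.417, 0.909, -0.001]]
rotvec [1.000e-03 1.288e+00 1.000e-03]
```

Request:
{"name": "step_arm", "arguments": {
  "targets": [
    {"x": 2.7, "y": 1, "z": -2.7, "ax": 0, "ay": 0.13, "az": 0, "jaw": 0},
    {"x": 5.4, "y": 2, "z": -5.4, "ax": 0, "ay": 0.26, "az": 0, "jaw": 0},
    {"x": 8.1, "y": 3, "z": -8.1, "ax": 0, "ay": 0.39, "az": 0, "jaw": 0},
    {"x": 10.9, "y": 4, "z": -10.8, "ax": 0, "ay": 0.52, "az": 0, "jaw": 0},
    {"x": 13.6, "y": 5, "z": -13.5, "ax": 0, "ay": 0.65, "az": 0, "jaw": 0}
  ]
}}

```text
time: 0.65
position: [328.2, 387.1, 176.3]
ee_rot: [-1.571, -0.0, -1.085]
ft_force: [0.8, 0.2, -0.3]
finger_gap: 91.3
```

```bash
python3 -c "
from h import *
to([395.4,209.7,110],-1.718)"
```

```text
t 0.65 pos [328.2 387.1 176.3] rpy [-1.571 -0.    -1.085] F [ 0.8  0.2 -0.3] T [-0.07 -0.01 -0.07] gap 91.3
shift cm [18.83  6.63 -2.33] axes [[0.467, -0.884, 0.0], [0.0, -0.0, -1.0], [0.884, 0.467, -0.0]]
rotvec [0.    0.633 0.   ]
```

Request:
{"name": "step_arm", "arguments": {
  "targets": [
    {"x": 4, "y": 1.4, "z": -0.5, "ax": 0, "ay": 0.13, "az": 0, "jaw": 0},
    {"x": 8, "y": 2.8, "z": -1, "ax": 0, "ay": 0.26, "az": 0, "jaw": 0},
    {"x": 12, "y": 4.2, "z": -1.5, "ax": 0, "ay": 0.39, "az": 0, "jaw": 0},
    {"x": 16, "y": 5.6, "z": -2, "ax": 0, "ay": 0.52, "az": 0, "jaw": 0},
    {"x": 18.8, "y": 6.6, "z": -2.3, "ax": 0, "ay": 0.63, "az": 0, "jaw": 0.3}
  ]
}}

```text
time: 1.15
position: [396.4, 209.2, 110.1]
ee_rot: [-1.571, -0.001, -1.717]
ft_force: [0.7, -0.3, -0.4]
finger_gap: 87.4
```

```bash
python3 -c "
from h import *
to([395.4,209.7,110],-1.718)
f=grab('wrist');cv2.imwrite('pics/w1.png',f['color']);f=grab('top');cv2.imwrite('pics/t1.png',cv2.resize(f['color'][130:260,150:430],None,fx=2.8,fy=2.8,interpolation=cv2.INTER_CUBIC))"
```

```text
t 1.15 pos [396.4 209.2 110.1] rpy [-1.571e+00 -1.000e-03 -1.717e+00] F [ 0.7 -0.3 -0.4] T [-0.04  0.06 -0.02] gap 87.4
shift cm [-0.03  0.01 -0.1 ] axes [[-0.146, -0.989, 0.001], [-0.0, -0.001, -1.0], [0.989, -0.146, -0.0]]
rotvec [0.    0.001 0.001]
```

View pics/w1.png

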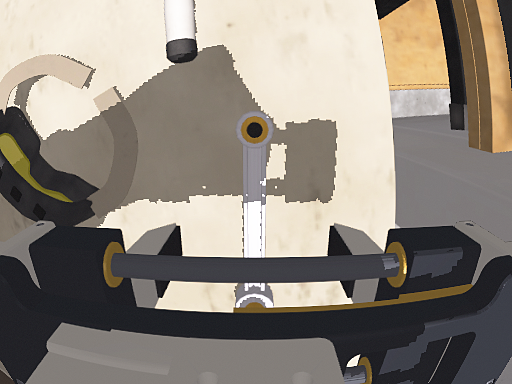

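The wrist view shows the small end at about (255,130), with the shank running straight down between the jaws to the boss at about (254,300).

```bash
cat >> h.py <<'E'
def fray(f,u,v,zp):
    E=np.array(f['extrinsics']); o=-E[:3,:3].T@E[:3,3]; a=(u-f['cx'])/f['fx'];b=(v-f['cy'])/f['fy']; r=np.hypot(a,b); s=np.sinc(r/np.pi)
    d=E[:3,:3].T@np.array([a*s,b*s,np.cos(r)]); return o+d*(zp-o[2])/d[2]
E
python3 -c "
from h import *
f=dict(np.load('f_wrist.npz')); c=f['color']; 
for u,v,z in((255,130,23),(254.5,303,44),(248,225,18),(266,225,18)): print(u,v,fray(f,u,v,z).round(1))
hsv=cv2.cvtColor(c,cv2.COLOR_BGR2HSV); m=((hsv[...,0]<25)&(hsv[...,1]>90)&(hsv[...,2]>60)).astype(np.uint8); m[:105]=0;m[155:]=0;m[:,:235]=0;m[:,275:]=0
v,u=np.where(m); print(len(u),(u.min()+u.max())/2,(v.min()+v.max())/2, fray(f,(u.min()+u.max())/2,(v.min()+v.max())/2,23).round(1))
"
```

```text
255 130 [405.3 266.7  23. ]
254.5 303 [382.6 115.8  44. ]
248 225 [386.7 183.6  18. ]
266 225 [402.7 181.2  18. ]
396 254.5 129.5 [405.  267.2  23. ]
```

Request:
{"name": "step_arm", "arguments": {
  "targets": [
    {"x": 0.5, "y": 3, "z": 0, "ax": 0, "ay": 0, "az": 0, "jaw": 0.3},
    {"x": 1.26, "y": 6, "z": 0, "ax": 0, "ay": 0, "az": 0, "jaw": 0.4},
    {"x": 1.26, "y": 9, "z": 0, "ax": 0, "ay": 0, "az": 0, "jaw": 0.4},
    {"x": 1.26, "y": 10.5, "z": 0, "ax": 0, "ay": 0, "az": 0, "jaw": 0.4},
    {"x": 1.26, "y": 10.7, "z": 0, "ax": 0, "ay": 0, "az": 0, "jaw": 0.5}
  ]
}}

```text
time: 1.75
position: [393.2, 199.8, 2.3]
ee_rot: [-1.573, -0.002, -1.708]
ft_force: [-0.0, 0.5, -1.5]
finger_gap: 50.7
```

Request:
{"name": "step_arm", "arguments": {
  "targets": [
    {"x": 0, "y": 0, "z": 0, "ax": 0, "ay": 0, "az": 0, "jaw": 0.7},
    {"x": 0, "y": 0, "z": 0, "ax": 0, "ay": 0, "az": 0, "jaw": 0.8},
    {"x": 0, "y": 0, "z": 0, "ax": 0, "ay": 0, "az": 0, "jaw": 0.9},
    {"x": 0, "y": 0, "z": 0, "ax": 0, "ay": 0, "az": 0, "jaw": 1},
    {"x": 0, "y": 0, "z": 0, "ax": 0, "ay": 0, "az": 0, "jaw": 1}
  ],
  "squeeze": 50
}}

```text
time: 2.25
position: [394.8, 200.1, 4.5]
ee_rot: [-1.57, 0.001, -1.71]
ft_force: [-2.0, 0.0, 8.2]
finger_gap: 19.3
```

```bash
python3 -c "
from h import *
to([395.4,209.7,110],-1.718)"
```

```text
t 2.25 pos [394.8 200.1   4.5] rpy [-1.57e+00  1.00e-03 -1.71e+00] F [-2.   0.   8.2] T [-0.01  0.31 -0.18] gap 19.3
shift cm [ -0.97 -10.55  -0.07] axes [[-0.139, -0.99, -0.001], [0.001, 0.001, -1.0], [0.99, -0.139, 0.001]]
rotvec [-0.001  0.008 -0.001]
```

Request:
{"name": "step_arm", "arguments": {
  "targets": [
    {"x": 0, "y": -0.5, "z": 0, "ax": 0, "ay": 0, "az": 0, "jaw": 1},
    {"x": 0, "y": -2, "z": 0, "ax": 0, "ay": 0, "az": 0, "jaw": 1},
    {"x": 0, "y": -4, "z": 0, "ax": 0, "ay": 0, "az": 0, "jaw": 1},
    {"x": 1, "y": -5, "z": 0.5, "ax": 0, "ay": 0, "az": 0, "jaw": 1},
    {"x": 3, "y": -5, "z": 2, "ax": 0, "ay": -0.02, "az": 0, "jaw": 1}
  ],
  "squeeze": 60
}}

```text
time: 2.75
position: [410.1, 168.2, 55.0]
ee_rot: [-1.57, 0.002, -1.686]
ft_force: [0.6, -0.4, -3.5]
finger_gap: 19.2
```

Request:
{"name": "step_arm", "arguments": {
  "targets": [
    {"x": 3, "y": 0, "z": 2, "ax": 0, "ay": -0.03, "az": 0, "jaw": 1},
    {"x": 6, "y": 0, "z": 4, "ax": 0, "ay": -0.06, "az": 0, "jaw": 1},
    {"x": 8.5, "y": 0, "z": 5.5, "ax": 0, "ay": -0.09, "az": 0, "jaw": 1},
    {"x": 10.2, "y": 0, "z": 6.4, "ax": 0, "ay": -0.11, "az": 0, "jaw": 1},
    {"x": 10.9, "y": 0, "z": 6.8, "ax": 0, "ay": -0.11, "az": 0, "jaw": 1}
  ]
}}

```text
time: 3.25
position: [465.0, 47.7, 53.8]
ee_rot: [-1.571, -0.001, -1.583]
ft_force: [0.2, 1.0, -3.8]
finger_gap: 19.2
```

```bash
python3 -c "
from h import *
to([463.5,-94,34],-1.584)
f=grab('wrist');cv2.imwrite('pics/w2.png',f['color']);f=grab('top');cv2.imwrite('pics/t2.png',cv2.resize(f['color'][130:240,210:400],None,fx=4.2,fy=4.2,interpolation=cv2.INTER_CUBIC))
f=grab('scene');cv2.imwrite('pics/s2.png',cv2.resize(f['color'][80:280,200:360],None,fx=3,fy=3,interpolation=cv2.INTER_CUBIC))"
```

```text
t 3.25 pos [465.   47.7  53.8] rpy [-1.571e+00 -1.000e-03 -1.583e+00] F [ 0.2  1.  -3.8] T [0.03 0.02 0.  ] gap 19.2
shift cm [14.17  1.99  0.03] axes [[-0.013, -1.0, 0.001], [0.0, -0.001, -1.0], [1.0, -0.013, 0.0]]
rotvec [-0.     0.001  0.001]
```

View pics/w2.png

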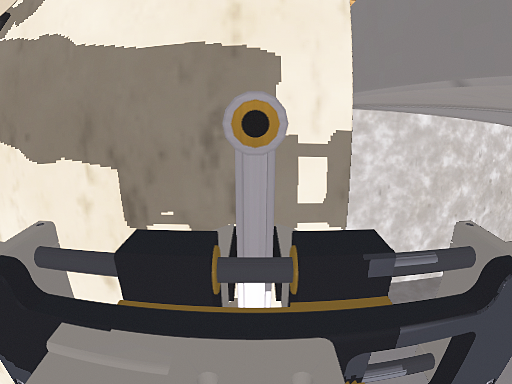

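View pics/t2.png

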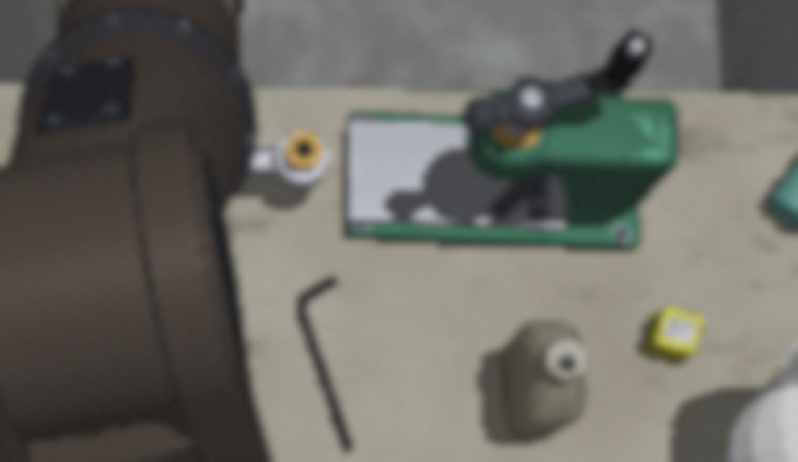

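View pics/s2.png

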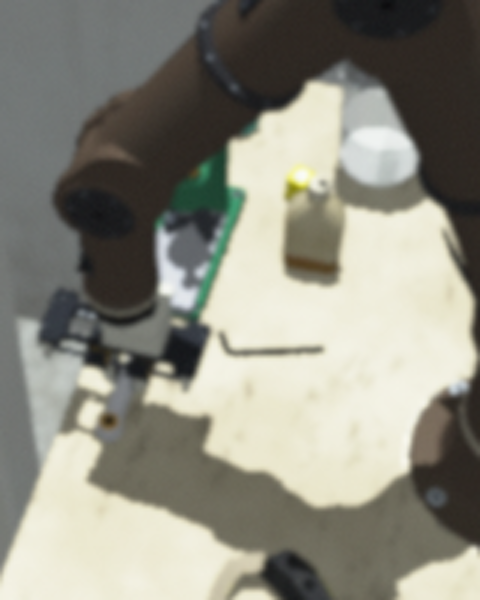

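```bash
python3 -c "
from h import *
f=dict(np.load('f_top.npz')); T=lambda x,y:(210+(x+.5)/4.2-.5,130+(y+.5)/4.2-.5)
g=dict(np.load('f_wrist.npz'))
print('small',fray(g,255,123,72).round(1)); 
hsv=cv2.cvtColor(f['color'],cv2.COLOR_BGR2HSV); m=((hsv[...,0]<25)&(hsv[...,1]>110)&(hsv[...,2]>60)).astype(np.uint8); m[:,:270]=0;m[:,295:]=0;m[:150]=0;m[180:]=0
v,u=np.where(m);print(len(u),u.mean(),v.mean(),(u.min()+u.max())/2,(v.min()+v.max())/2)
print('boss',ray(f,u.mean(),v.mean(),94).round(1),ray(f,(u.min()+u.max())/2,(v.min()+v.max())/2,94).round(1))
P=pts(f); s=P[v,u]; print(np.median(s,0))
for n,p in(('fl',(350,120)),('nl',(347,220)),('nr',(568,226)),('fr',(470,123))): print(n,ray(f,*T(*p),28).round(1))
"
```

```text
small [466.1 115.6  72. ]
35 281.7142857142857 165.6 282.0 165.5
boss [461.9 -59.4  94. ] [462.2 -60.2  94. ]
[460.98198402 -60.06997194  94.0046963 ]
fl [504.3 -99.4  28. ]
nl [425.8 -96.7  28. ]
nr [ 423.2 -263.9   28. ]
fr [ 503.1 -191.2   28. ]
```

Request:
{"name": "step_arm", "arguments": {
  "targets": [
    {"x": 1, "y": 0.8, "z": 0.05, "ax": 0, "ay": 0, "az": 0, "jaw": 1},
    {"x": 3.5, "y": 1.6, "z": 0.1, "ax": 0, "ay": 0, "az": 0, "jaw": 1},
    {"x": 7, "y": 1.7, "z": 0.15, "ax": 0, "ay": 0, "az": 0, "jaw": 1},
    {"x": 10, "y": 1.7, "z": 0.2, "ax": 0, "ay": 0, "az": 0, "jaw": 1},
    {"x": 11.5, "y": 1.7, "z": 0.25, "ax": 0, "ay": 0, "az": 0, "jaw": 1}
  ]
}}

```text
time: 3.9
position: [465.2, -66.4, 36.1]
ee_rot: [-1.572, -0.001, -1.581]
ft_force: [0.8, -0.2, -3.8]
finger_gap: 19.5
```

```bash
python3 -c "
from h import *
to([463.5,-94,34],-1.584)
f=grab('wrist');cv2.imwrite('pics/w3.png',f['color']);f=grab('top');cv2.imwrite('pics/t3.png',cv2.resize(f['color'][130:240,210:400],None,fx=4.2,fy=4.2,interpolation=cv2.INTER_CUBIC))
f=grab('scene');cv2.imwrite('pics/s3.png',cv2.resize(f['color'][80:280,200:360],None,fx=3,fy=3,interpolation=cv2.INTER_CUBIC))"
```

```text
t 3.9 pos [465.2 -66.4  36.1] rpy [-1.572e+00 -1.000e-03 -1.581e+00] F [ 0.8 -0.2 -3.8] T [ 0.08  0.04 -0.02] gap 19.5
shift cm [ 2.76  0.22 -0.15] axes [[-0.01, -1.0, 0.001], [-0.001, -0.001, -1.0], [1.0, -0.01, -0.001]]
rotvec [0.001 0.003 0.001]
```

View pics/w3.png

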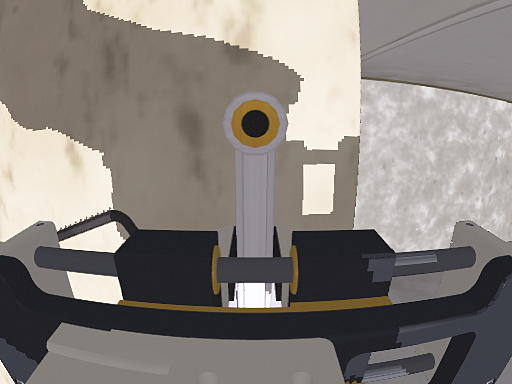

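View pics/t3.png

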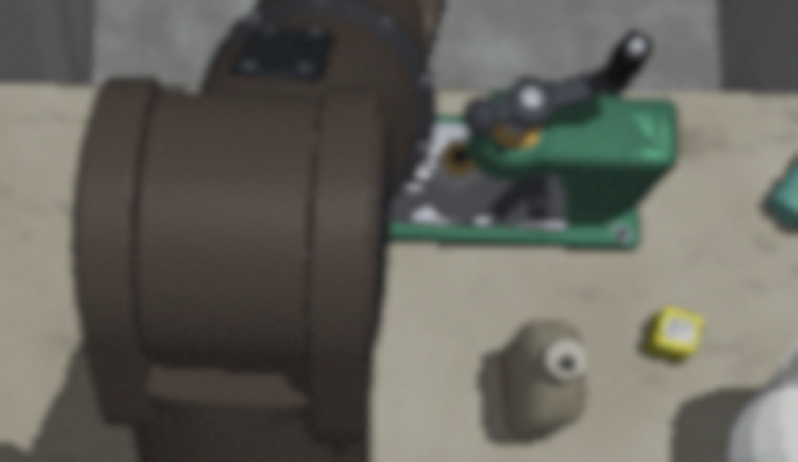

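Request:
{"name": "step_arm", "arguments": {
  "targets": [
    {"x": 0.6, "y": 0, "z": 0, "ax": 0, "ay": 0, "az": 0, "jaw": 1},
    {"x": 1.2, "y": 0, "z": 0, "ax": 0, "ay": 0, "az": 0, "jaw": 1},
    {"x": 1.6, "y": 0, "z": 0, "ax": 0, "ay": 0, "az": 0, "jaw": 1},
    {"x": 1.9, "y": 0, "z": 0, "ax": 0, "ay": 0, "az": 0, "jaw": 1},
    {"x": 2.1, "y": 0, "z": 0, "ax": 0, "ay": 0, "az": 0, "jaw": 1}
  ]
}}

```text
time: 4.55
position: [465.9, -85.3, 36.7]
ee_rot: [-1.571, 0.0, -1.58]
ft_force: [-0.5, 0.1, -3.7]
finger_gap: 19.4
```

Request:
{"name": "step_arm", "arguments": {
  "targets": [
    {"x": 0.1, "y": 0, "z": 0, "ax": 0, "ay": 0, "az": 0, "jaw": 1},
    {"x": 0.2, "y": 0, "z": 0, "ax": 0, "ay": 0, "az": 0, "jaw": 1},
    {"x": 0.3, "y": 0, "z": 0, "ax": 0, "ay": 0, "az": 0, "jaw": 1},
    {"x": 0.4, "y": 0, "z": 0, "ax": 0, "ay": 0, "az": 0, "jaw": 1},
    {"x": 0.4, "y": 0, "z": 0, "ax": 0, "ay": 0, "az": 0, "jaw": 1}
  ]
}}

```text
time: 5.05
position: [465.9, -89.3, 36.7]
ee_rot: [-1.571, -0.0, -1.58]
ft_force: [-0.3, -0.0, -3.0]
finger_gap: 19.4
```

Request:
{"name": "step_arm", "arguments": {
  "targets": [
    {"x": 0.1, "y": 0, "z": 0, "ax": 0, "ay": 0, "az": 0, "jaw": 1},
    {"x": 0.15, "y": 0, "z": 0, "ax": 0, "ay": 0, "az": 0, "jaw": 1},
    {"x": 0.2, "y": 0, "z": 0, "ax": 0, "ay": 0, "az": 0, "jaw": 1},
    {"x": 0.25, "y": 0, "z": 0, "ax": 0, "ay": 0, "az": 0, "jaw": 1},
    {"x": 0.3, "y": 0, "z": 0, "ax": 0, "ay": 0, "az": 0, "jaw": 1}
  ]
}}

```text
time: 5.55
position: [465.9, -92.2, 36.7]
ee_rot: [-1.571, 0.0, -1.58]
ft_force: [0.3, -0.2, -3.4]
finger_gap: 19.5
```

Request:
{"name": "step_arm", "arguments": {
  "targets": [
    {"x": 0.05, "y": 0, "z": 0, "ax": 0, "ay": 0, "az": 0, "jaw": 1},
    {"x": 0.1, "y": 0, "z": 0, "ax": 0, "ay": 0, "az": 0, "jaw": 1},
    {"x": 0.15, "y": 0, "z": 0, "ax": 0, "ay": 0, "az": 0, "jaw": 1},
    {"x": 0.2, "y": 0, "z": 0, "ax": 0, "ay": 0, "az": 0, "jaw": 1},
    {"x": 0.2, "y": 0, "z": 0, "ax": 0, "ay": 0, "az": 0, "jaw": 1}
  ]
}}

```text
time: 6.05
position: [465.5, -93.5, 36.6]
ee_rot: [-1.571, 0.001, -1.579]
ft_force: [-0.6, 5.6, -3.1]
finger_gap: 19.2
```

Request:
{"name": "step_arm", "arguments": {
  "targets": [
    {"x": 0.05, "y": 0, "z": 0, "ax": 0, "ay": 0, "az": 0, "jaw": 1},
    {"x": 0.1, "y": 0, "z": 0, "ax": 0, "ay": 0, "az": 0, "jaw": 1},
    {"x": 0.1, "y": 0, "z": 0, "ax": 0, "ay": 0, "az": 0, "jaw": 1},
    {"x": 0.1, "y": 0, "z": 0, "ax": 0, "ay": 0, "az": 0, "jaw": 1},
    {"x": 0.1, "y": 0, "z": 0, "ax": 0, "ay": 0, "az": 0, "jaw": 1}
  ]
}}

```text
time: 6.55
position: [465.4, -93.5, 36.6]
ee_rot: [-1.572, 0.002, -1.578]
ft_force: [-0.8, 8.6, -3.3]
finger_gap: 19.6
```

```bash
python3 -c "
from h import *
to([463.5,-94,34],-1.584)"
```

```text
t 6.55 pos [465.4 -93.5  36.6] rpy [-1.572  0.002 -1.578] F [-0.8  8.6 -3.3] T [ 1.8   0.26 -0.01] gap 19.6
shift cm [ 0.05  0.26 -0.19] axes [[-0.008, -1.0, -0.002], [-0.001, 0.002, -1.0], [1.0, -0.008, -0.001]]
rotvec [ 0.001  0.006 -0.002]
```

Request:
{"name": "step_arm", "arguments": {
  "targets": [
    {"x": -0.1, "y": 0.1, "z": 0, "ax": 0, "ay": 0, "az": 0, "jaw": 1},
    {"x": -0.2, "y": 0.2, "z": 0, "ax": 0, "ay": 0, "az": 0, "jaw": 1},
    {"x": -0.2, "y": 0.3, "z": 0, "ax": 0, "ay": 0, "az": 0, "jaw": 1},
    {"x": -0.2, "y": 0.35, "z": 0, "ax": 0, "ay": 0, "az": 0, "jaw": 1},
    {"x": -0.2, "y": 0.4, "z": 0, "ax": 0, "ay": 0, "az": 0, "jaw": 1}
  ]
}}

```text
time: 7.05
position: [465.8, -93.4, 32.7]
ee_rot: [-1.571, -0.0, -1.58]
ft_force: [-1.1, 1.6, -1.5]
finger_gap: 19.4
```

Request:
{"name": "step_arm", "arguments": {
  "targets": [
    {"x": 0, "y": 0.05, "z": 0, "ax": 0, "ay": 0, "az": 0, "jaw": 1},
    {"x": 0, "y": 0.1, "z": 0, "ax": 0, "ay": 0, "az": 0, "jaw": 1},
    {"x": 0, "y": 0.15, "z": 0, "ax": 0, "ay": 0, "az": 0, "jaw": 1},
    {"x": 0, "y": 0.2, "z": 0, "ax": 0, "ay": 0, "az": 0, "jaw": 1},
    {"x": 0, "y": 0.2, "z": 0, "ax": 0, "ay": 0, "az": 0, "jaw": 1}
  ]
}}

```text
time: 7.55
position: [465.9, -93.4, 31.9]
ee_rot: [-1.57, 0.001, -1.58]
ft_force: [-6.7, 2.7, 21.2]
finger_gap: 19.5
```

Request:
{"name": "step_arm", "arguments": {
  "targets": [
    {"x": 0, "y": -0.08, "z": 0, "ax": 0, "ay": 0, "az": 0, "jaw": 1},
    {"x": 0, "y": -0.14, "z": 0, "ax": 0, "ay": 0, "az": 0, "jaw": 1},
    {"x": 0.1, "y": -0.14, "z": 0, "ax": 0, "ay": 0, "az": 0, "jaw": 1},
    {"x": 0.2, "y": -0.14, "z": 0, "ax": 0, "ay": 0, "az": 0, "jaw": 1},
    {"x": 0.3, "y": -0.14, "z": 0, "ax": 0, "ay": 0, "az": 0, "jaw": 1}
  ]
}}

```text
time: 8.05
position: [465.7, -93.6, 32.1]
ee_rot: [-1.572, 0.003, -1.578]
ft_force: [-3.1, 14.0, 5.7]
finger_gap: 19.1
```

```bash
python3 -c "
from h import *
to([463.5,-94,34],-1.584)
f=grab('scene');cv2.imwrite('pics/s4.png',cv2.resize(f['color'][80:280,200:360],None,fx=3,fy=3,interpolation=cv2.INTER_CUBIC))
f=grab('top');cv2.imwrite('pics/t4.png',cv2.resize(f['color'][130:240,210:400],None,fx=4.2,fy=4.2,interpolation=cv2.INTER_CUBIC))"
```

```text
t 8.05 pos [465.7 -93.6  32.1] rpy [-1.572  0.003 -1.578] F [-3.1 14.   5.7] T [ 2.96  0.45 -0.21] gap 19.1
shift cm [ 0.04 -0.19 -0.22] axes [[-0.007, -1.0, -0.003], [-0.001, 0.003, -1.0], [1.0, -0.007, -0.001]]
rotvec [ 0.001  0.006 -0.003]
```

View pics/s4.png

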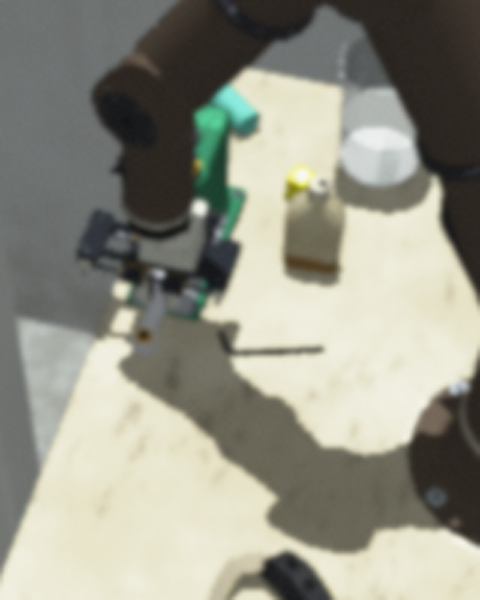

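View pics/t4.png

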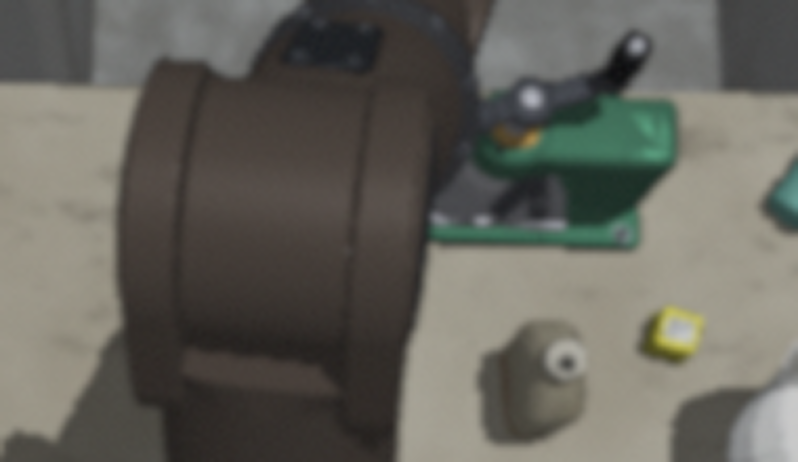

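Request:
{"name": "step_arm", "arguments": {
  "targets": [
    {"x": -0.1, "y": 0, "z": 0, "ax": 0, "ay": 0, "az": 0, "jaw": 0.76},
    {"x": -0.1, "y": 0, "z": 0, "ax": 0, "ay": 0, "az": 0, "jaw": 0.72},
    {"x": -0.1, "y": 0, "z": 0, "ax": 0, "ay": 0, "az": 0, "jaw": 0.65},
    {"x": -0.1, "y": 0, "z": 0, "ax": 0, "ay": 0, "az": 0, "jaw": 0.55},
    {"x": -0.1, "y": 0, "z": 0, "ax": 0, "ay": 0, "az": 0, "jaw": 0.5}
  ]
}}

```text
time: 8.65
position: [465.9, -95.5, 32.1]
ee_rot: [-1.571, -0.0, -1.58]
ft_force: [-0.5, -0.5, -0.1]
finger_gap: 43.2
```

```bash
python3 -c "
from h import *
to([465,20,320],-1.584)"
```

```text
t 8.65 pos [465.9 -95.5  32.1] rpy [-1.571 -0.    -1.58 ] F [-0.5 -0.5 -0.1] T [-0.09  0.1   0.1 ] gap 43.2
shift cm [-11.54 -28.79  -0.19] axes [[-0.009, -1.0, 0.0], [0.0, -0.0, -1.0], [1.0, -0.009, 0.0]]
rotvec [-0.     0.004  0.   ]
```

Request:
{"name": "step_arm", "arguments": {
  "targets": [
    {"x": 0, "y": -2, "z": 0, "ax": 0, "ay": 0, "az": 0, "jaw": 0.4},
    {"x": -1, "y": -6, "z": 0, "ax": 0, "ay": 0, "az": 0, "jaw": 0.4},
    {"x": -4, "y": -10.5, "z": 0, "ax": 0, "ay": 0, "az": 0, "jaw": 0.4},
    {"x": -7, "y": -15, "z": 0, "ax": 0, "ay": 0, "az": 0, "jaw": 0.4},
    {"x": -9, "y": -19.5, "z": 0, "ax": 0, "ay": 0, "az": 0, "jaw": 0.4}
  ]
}}

```text
time: 9.15
position: [465.9, -7.0, 222.0]
ee_rot: [-1.571, -0.0, -1.58]
ft_force: [1.2, 0.3, 0.4]
finger_gap: 54.7
```

Request:
{"name": "step_arm", "arguments": {
  "targets": [
    {"x": 0, "y": -4.5, "z": 0, "ax": 0, "ay": 0, "az": 0, "jaw": 0.4},
    {"x": 0, "y": -9, "z": 0, "ax": 0, "ay": 0, "az": 0, "jaw": 0.4},
    {"x": 0, "y": -11, "z": 0, "ax": 0, "ay": 0, "az": 0, "jaw": 0.4},
    {"x": 0, "y": -12, "z": 0, "ax": 0, "ay": 0, "az": 0, "jaw": 0.4},
    {"x": 0, "y": -12, "z": 0, "ax": 0, "ay": 0, "az": 0, "jaw": 0.4}
  ]
}}

```text
time: 9.65
position: [466.9, -8.4, 341.0]
ee_rot: [-1.569, 0.0, -1.58]
ft_force: [0.3, -0.2, 0.5]
finger_gap: 55.3
```

```bash
python3 -c "
from h import *
to([465,20,320],-1.584)
f=grab('wrist');cv2.imwrite('pics/w5.png',f['color'])
f=grab('scene');cv2.imwrite('pics/s5.png',cv2.resize(f['color'][80:280,200:360],None,fx=3,fy=3,interpolation=cv2.INTER_CUBIC))
f=grab('top');cv2.imwrite('pics/t5.png',cv2.resize(f['color'][130:240,210:400],None,fx=4.2,fy=4.2,interpolation=cv2.INTER_CUBIC))"
```

```text
t 9.65 pos [466.9  -8.4 341. ] rpy [-1.569  0.    -1.58 ] F [ 0.3 -0.2  0.5] T [-0.11  0.05  0.03] gap 55.3
shift cm [-2.83  2.11 -0.22] axes [[-0.009, -1.0, -0.0], [0.002, 0.0, -1.0], [1.0, -0.009, 0.002]]
rotvec [-0.002  0.004 -0.   ]
```

View pics/w5.png

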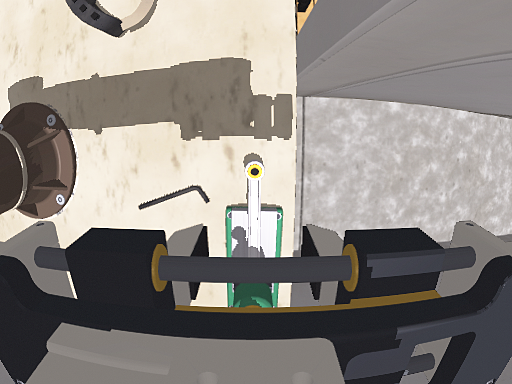

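View pics/s5.png

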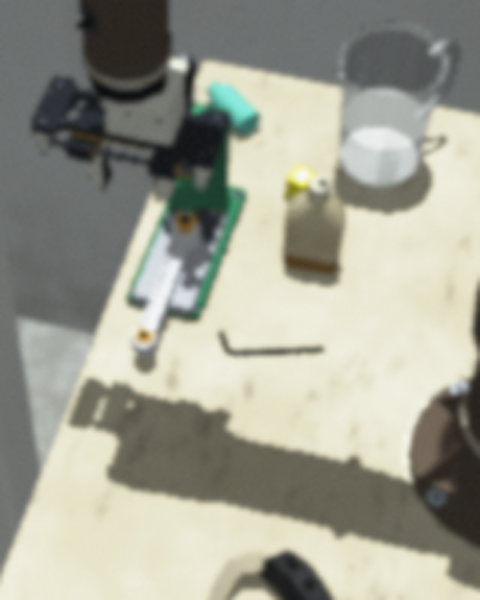

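View pics/t5.png

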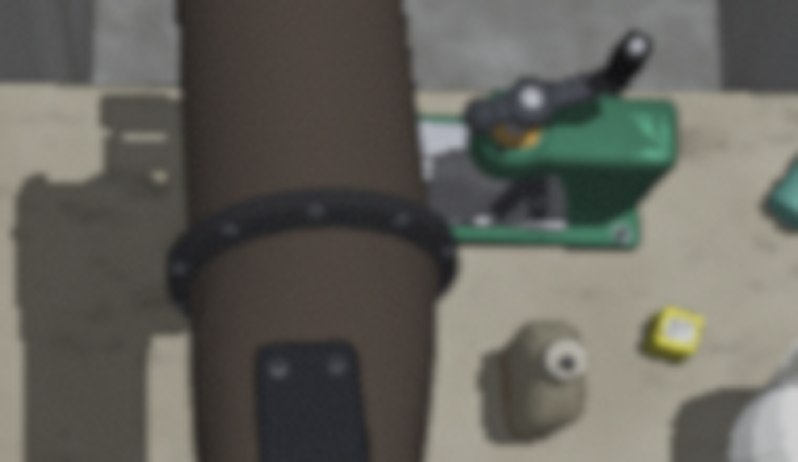

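```bash
python3 -c "
from h import *
g=dict(np.load('f_wrist.npz')); s=dict(np.load('f_scene.npz'))
print('small',fray(g,255,171,51).round(1), 'bed front corners',fray(g,227,207,28).round(1),fray(g,282,207,28).round(1))
print('flange',ray(s,200+185.5/3-.5,80+222.5/3-.5,72).round(1),'small',ray(s,200+145.5/3-.5,80+337/3-.5,51).round(1))
for u,v in((255,200),(254,230)):print(fray(g,u,v,46).round(1))
"
```

```text
small [468.  -25.1  51. ] bed front corners [420.6 -90.4  28. ] [512.5 -91.3  28. ]
flange [ 459.1 -192.3   72. ] small [461.3 -20.4  51. ]
[467.5 -73.1  46. ]
[ 465.4 -124.8   46. ]
```

Request:
{"name": "step_arm", "arguments": {
  "targets": [
    {"x": 2, "y": 0.3, "z": 0.1, "ax": 0, "ay": 0, "az": 0, "jaw": 0.4},
    {"x": 6, "y": 0.6, "z": 0.4, "ax": 0, "ay": 0, "az": 0, "jaw": 0.4},
    {"x": 10.5, "y": 0.8, "z": 0.7, "ax": 0, "ay": 0, "az": 0, "jaw": 0.4},
    {"x": 15, "y": 1, "z": 1, "ax": 0, "ay": 0, "az": 0, "jaw": 0.4},
    {"x": 19.5, "y": 1.3, "z": 1.3, "ax": 0, "ay": 0, "az": 0, "jaw": 0.4}
  ]
}}

```text
time: 10.3
position: [477.1, -204.9, 326.1]
ee_rot: [-1.573, 0.0, -1.58]
ft_force: [0.8, 0.5, 0.5]
finger_gap: 54.7
```

Request:
{"name": "step_arm", "arguments": {
  "targets": [
    {"x": 3, "y": 0.1, "z": 0.1, "ax": 0, "ay": 0, "az": 0, "jaw": 0.4},
    {"x": 5, "y": 0.2, "z": 0.2, "ax": 0, "ay": 0, "az": 0, "jaw": 0.4},
    {"x": 5.6, "y": 0.3, "z": 0.3, "ax": 0, "ay": 0, "az": 0, "jaw": 0.4},
    {"x": 5.6, "y": 0.3, "z": 0.3, "ax": 0, "ay": 0, "az": 0, "jaw": 0.4},
    {"x": 5.6, "y": 0.3, "z": 0.3, "ax": 0, "ay": 0, "az": 0, "jaw": 0.4}
  ]
}}

```text
time: 10.8
position: [480.4, -258.0, 323.8]
ee_rot: [-1.572, 0.001, -1.579]
ft_force: [-0.4, 0.3, -0.7]
finger_gap: 55.0
```

```bash
python3 -c "
from h import *
to([480.5,-259.5,250],-1.58)
f=grab('wrist');cv2.imwrite('pics/w6.png',f['color'])
f=grab('scene');cv2.imwrite('pics/s6.png',cv2.resize(f['color'][60:200,220:340],None,fx=4,fy=4,interpolation=cv2.INTER_CUBIC))"
```

```text
t 10.8 pos [ 480.4 -258.   323.8] rpy [-1.572e+00  1.000e-03 -1.579e+00] F [-0.4  0.3 -0.7] T [-0.08  0.06 -0.02] gap 55.0
shift cm [0.16 7.38 0.02] axes [[-0.008, -1.0, -0.001], [-0.001, 0.001, -1.0], [1.0, -0.008, -0.001]]
rotvec [ 0.001  0.001 -0.001]
```

View pics/w6.png

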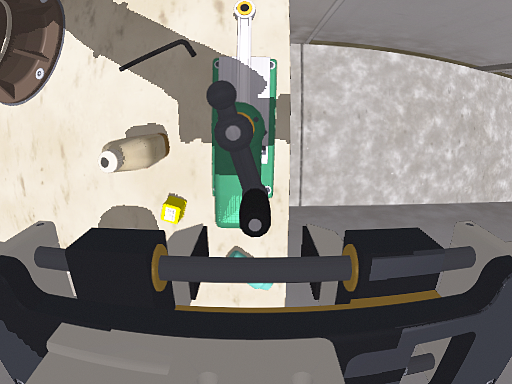

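View pics/s6.png

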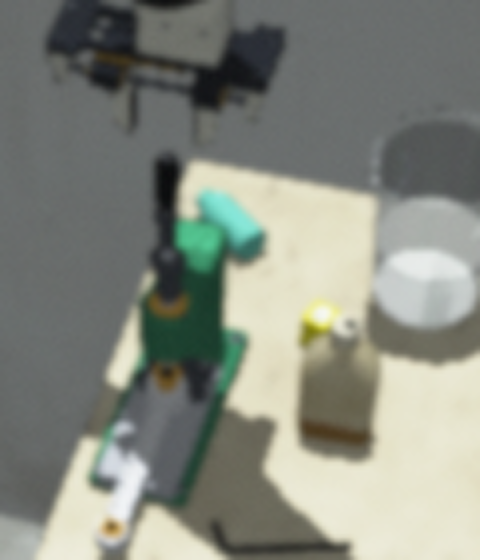

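The wrist view shows the hub cap at (233,132), the grip's top at (255,225) and the counterweight at (221,95). The link is lying in the press with its small end at (244,8).

```bash
python3 -c "
from h import *
g=dict(np.load('f_wrist.npz')); c=g['color']
cv2.imwrite('pics/w6c.png',cv2.resize(c[80:250,190:290],None,fx=5,fy=3.4 if 0 else 3.4))
print('hub',[fray(g,233,132,z).round(1) for z in(230,240)],'grip',fray(g,255,225,294).round(1))
gr=cv2.cvtColor(c,cv2.COLOR_BGR2GRAY); hs=cv2.cvtColor(c,cv2.COLOR_BGR2HSV)
for (u0,v0) in((233,132),(255,225)):
    w=gr[v0-12:v0+13,u0-12:u0+13]; print(w[::2,::2])
"
```

```text
hub [array([ 462.7, -201.5,  230. ]), array([ 463.4, -200.9,  240. ])] grip [ 480.7 -259.8  294. ]
[[ 51  50  53  55  56  56  55  54  55  52  53  53  53]
 [ 52  55  56  54  55  54  53  53  55  57  56  55  51]
 [ 54  56  50  50  51  49  48  53  54  53  53  53  53]
 [ 52  52  55  50  84 129 129 117  74  51  56  56  56]
 [ 55  57  52 103 128 127 126 122 130  78  53  52  55]
 [ 55  54  63 124 118 124 125 120 124 122  54  53  52]
 [ 54  56  87 120 119 122 123 118 120 129  54  55  53]
 [ 56  54  81 120 117 118 122 120 116 125  57  54  53]
 [ 54  52  50 121 118 117 122 120 117 102  50  56  55]
 [ 54  54  54  76 120 117 121 123 116  57  54  55  53]
 [ 55  54  55  53  47  93  99  79  48  53  55  53  50]
 [ 52  56  53  54  53  53  53  53  52  51  53  55  49]
 [ 50  53  53  54  54  51  52  54  53  53  53  49  48]]
[[ 25  23  22  24  29  25  26  28  24  25  23  25  21]
 [ 23  19  24  29  22  29  25  25  26  25  24  22  25]
 [ 25  24  27  25  24  23  21  21  26  27  24  23  22]
 [ 23  24  26  22  52 118 122  90  14  24  20  24  19]
 [ 23  25  24  31 120 117 117 116 121  17  24  28  23]
 [ 25  24  18 122 114 116 115 113 114  64  24  28  23]
 [ 23  27  15 126 113 115 116 114 115  69  18  26  24]
 [ 19  23  19 130 114 114 117 115 120  22  24  23  18]
 [ 19  26  26  23 125 118 116 123  78  19  25  23   8]
 [ 21  17  23  24  16  53  52  27  18  24  25  13 134]
 [254   0  12  21  23  22  26  24  25  22   3 128 243]
 [238 250 222   0  10  19  14  16  10   0 251 232 235]
 [234 235 237 250 213 215 255 255 255 242 231 234 236]]
```

Request:
{"name": "step_arm", "arguments": {
  "targets": [
    {"x": 0.2, "y": 2.5, "z": 0, "ax": 0, "ay": 0, "az": 0, "jaw": 0.4},
    {"x": 0.2, "y": 5, "z": 0, "ax": 0, "ay": 0, "az": 0, "jaw": 0.4},
    {"x": 0.2, "y": 6.6, "z": 0, "ax": 0, "ay": 0, "az": 0, "jaw": 0.4},
    {"x": 0.2, "y": 7.2, "z": 0, "ax": 0, "ay": 0, "az": 0, "jaw": 0.5},
    {"x": 0.2, "y": 7.2, "z": 0, "ax": 0, "ay": 0, "az": 0, "jaw": 0.65}
  ]
}}

```text
time: 11.4
position: [480.2, -260.5, 252.2]
ee_rot: [-1.572, 0.001, -1.579]
ft_force: [1.0, 0.3, -0.3]
finger_gap: 43.5
```

Request:
{"name": "step_arm", "arguments": {
  "targets": [
    {"x": 0, "y": 0, "z": 0, "ax": 0, "ay": 0, "az": 0, "jaw": 0.75},
    {"x": 0, "y": 0, "z": 0, "ax": 0, "ay": 0, "az": 0, "jaw": 0.8},
    {"x": 0, "y": 0, "z": 0, "ax": 0, "ay": 0, "az": 0, "jaw": 1},
    {"x": 0, "y": 0, "z": 0, "ax": 0, "ay": 0, "az": 0, "jaw": 1},
    {"x": 0, "y": 0, "z": 0, "ax": 0, "ay": 0, "az": 0, "jaw": 1}
  ],
  "squeeze": 45
}}

```text
time: 11.9
position: [480.7, -261.7, 253.3]
ee_rot: [-1.569, -0.0, -1.58]
ft_force: [-1.0, 0.2, 6.9]
finger_gap: 22.2
```

```bash
cat >> h.py <<'E'
import json
HUB=np.array([463.0,-202.0])
def crank(dths,a0=None,z0=None,p0=None,r=60.0,lead=0.0):
    """print rows: dths cumulative clockwise turn from current; uses saved commanded pose"""
E
python3 -c "
from h import *
to([480.6,-260,250],-1.58)"
```

```text
t 11.9 pos [ 480.7 -261.7  253.3] rpy [-1.569 -0.    -1.58 ] F [-1.   0.2  6.9] T [0.03 0.19 0.03] gap 22.2
shift cm [-0.17  0.33 -0.02] axes [[-0.009, -1.0, 0.0], [0.001, -0.0, -1.0], [1.0, -0.009, 0.001]]
rotvec [-0.001  0.     0.   ]
```

```bash
cat >> h.py <<'E'
A0=-1.276
YT=-1.580
def cpos(th,r=60.0):
    a=A0-th; return np.array([r*np.cos(a),r*np.sin(a),-20/(2*np.pi)*th])
def rows(ths,prev,jaw=1,r=60.0,corr=(0,0,0)):
    M=R.from_euler('xyz',[-np.pi/2,0,YT]).inv()
    out=[]
    for t in ths:
        d=M.apply(cpos(t,r)-cpos(prev,r)+np.array(corr))/10
        out.append({'x':round(d[0],2),'y':round(d[1],2),'z':round(d[2],2)})
    print(round(ths[-1],2),json.dumps(out))
def ana(th):
    s=arm.get_state(); a=A0-th; tg=np.array([np.sin(a),-np.cos(a)]); rd=np.array([np.cos(a),np.sin(a)]); F=s['ft_force']
    print('t',round(s['time'],2),'pos',s['position'].round(1),'F',F.round(1),'tang resist',-(F[:2]@tg).round(2),'rad',(F[:2]@rd).round(2),'Fz',F[2].round(1),'gap',round(s['finger_gap'],1),'meas ang',round(th*0+((A0-np.arctan2(s['position'][1]+203.7,s['position'][0]-463.1))%(2*np.pi)),3))
E
python3 -c "
from h import *
rows([.05,.15,.27,.4,.55],0)
for k in range(8):
    s=.55+.75*k; rows([s+.15*i for i in range(1,6)],s)
"
```

```text
0.55 [{"x": 0.08, "y": 0.02, "z": -0.29}, {"x": 0.2, "y": 0.05, "z": -0.88}, {"x": 0.27, "y": 0.09, "z": -1.59}, {"x": 0.25, "y": 0.13, "z": -2.37}, {"x": 0.09, "y": 0.18, "z": -3.26}]
1.3 [{"x": -0.28, "y": 0.05, "z": -0.85}, {"x": -0.69, "y": 0.1, "z": -1.65}, {"x": -1.21, "y": 0.14, "z": -2.39}, {"x": -1.84, "y": 0.19, "z": -3.03}, {"x": -2.56, "y": 0.24, "z": -3.57}]
2.05 [{"x": -0.79, "y": 0.05, "z": -0.43}, {"x": -1.63, "y": 0.1, "z": -0.74}, {"x": -2.52, "y": 0.14, "z": -0.92}, {"x": -3.41, "y": 0.19, "z": -0.96}, {"x": -4.31, "y": 0.24, "z": -0.87}]
2.8 [{"x": -0.87, "y": 0.05, "z": 0.22}, {"x": -1.7, "y": 0.1, "z": 0.57}, {"x": -2.47, "y": 0.14, "z": 1.04}, {"x": -3.15, "y": 0.19, "z": 1.62}, {"x": -3.75, "y": 0.24, "z": 2.3}]
3.55 [{"x": -0.49, "y": 0.05, "z": 0.76}, {"x": -0.85, "y": 0.1, "z": 1.58}, {"x": -1.09, "y": 0.14, "z": 2.44}, {"x": -1.2, "y": 0.19, "z": 3.34}, {"x": -1.17, "y": 0.24, "z": 4.24}]
4.3 [{"x": 0.16, "y": 0.05, "z": 0.88}, {"x": 0.45, "y": 0.1, "z": 1.74}, {"x": 0.87, "y": 0.14, "z": 2.53}, {"x": 1.4, "y": 0.19, "z": 3.26}, {"x": 2.03, "y": 0.24, "z": 3.9}]
5.05 [{"x": 0.72, "y": 0.05, "z": 0.54}, {"x": 1.51, "y": 0.1, "z": 0.96}, {"x": 2.36, "y": 0.14, "z": 1.26}, {"x": 3.24, "y": 0.19, "z": 1.43}, {"x": 4.14, "y": 0.24, "z": 1.47}]
5.8 [{"x": 0.89, "y": 0.05, "z": -0.1}, {"x": 1.76, "y": 0.1, "z": -0.33}, {"x": 2.59, "y": 0.14, "z": -0.68}, {"x": 3.35, "y": 0.19, "z": -1.16}, {"x": 4.03, "y": 0.24, "z": -1.75}]
6.55 [{"x": 0.59, "y": 0.05, "z": -0.68}, {"x": 1.07, "y": 0.1, "z": -1.44}, {"x": 1.43, "y": 0.14, "z": -2.27}, {"x": 1.66, "y": 0.19, "z": -3.13}, {"x": 1.76, "y": 0.24, "z": -4.03}]
```

Request:
{"name": "step_arm", "arguments": {
  "targets": [
    {"x": 0.08, "y": 0.02, "z": -0.29, "ax": 0, "ay": 0, "az": 0, "jaw": 1},
    {"x": 0.2, "y": 0.05, "z": -0.88, "ax": 0, "ay": 0, "az": 0, "jaw": 1},
    {"x": 0.27, "y": 0.09, "z": -1.59, "ax": 0, "ay": 0, "az": 0, "jaw": 1},
    {"x": 0.25, "y": 0.13, "z": -2.37, "ax": 0, "ay": 0, "az": 0, "jaw": 1},
    {"x": 0.09, "y": 0.18, "z": -3.26, "ax": 0, "ay": 0, "az": 0, "jaw": 1}
  ]
}}

```text
time: 12.4
position: [448.2, -262.7, 251.6]
ee_rot: [-1.569, -0.001, -1.58]
ft_force: [0.5, 0.2, 5.8]
finger_gap: 22.3
```

```bash
python3 -c "
from h import *
ana(.55);to([0,0,0])"
```

```text
t 12.4 pos [ 448.2 -262.7  251.6] F [0.5 0.2 5.8] tang resist 0.47 rad -0.31 Fz 5.8 gap 22.3 meas ang 0.542
t 12.4 pos [ 448.2 -262.7  251.6] rpy [-1.569e+00 -1.000e-03 -1.580e+00] F [0.5 0.2 5.8] T [ 0.01 -0.03  0.01] gap 22.3
shift cm [-25.88  25.03 -45.12] axes [[-0.009, -1.0, 0.001], [0.002, -0.001, -1.0], [1.0, -0.009, 0.002]]
```

Request:
{"name": "step_arm", "arguments": {
  "targets": [
    {"x": -0.28, "y": 0.05, "z": -0.85, "ax": 0, "ay": 0, "az": 0, "jaw": 1},
    {"x": -0.69, "y": 0.1, "z": -1.65, "ax": 0, "ay": 0, "az": 0, "jaw": 1},
    {"x": -1.21, "y": 0.14, "z": -2.39, "ax": 0, "ay": 0, "az": 0, "jaw": 1},
    {"x": -1.84, "y": 0.19, "z": -3.03, "ax": 0, "ay": 0, "az": 0, "jaw": 1},
    {"x": -2.56, "y": 0.24, "z": -3.57, "ax": 0, "ay": 0, "az": 0, "jaw": 1}
  ]
}}

```text
time: 12.9
position: [412.2, -236.9, 249.2]
ee_rot: [-1.569, -0.001, -1.581]
ft_force: [-1.4, -2.0, 6.0]
finger_gap: 22.5
```

```bash
python3 -c "
from h import *
ana(1.3)"
```

```text
t 12.9 pos [ 412.2 -236.9  249.2] F [-1.4 -2.   6. ] tang resist 0.94 rad 2.28 Fz 6.0 gap 22.5 meas ang 1.287
```

Request:
{"name": "step_arm", "arguments": {
  "targets": [
    {"x": -0.79, "y": 0.05, "z": -0.43, "ax": 0, "ay": 0, "az": 0, "jaw": 1},
    {"x": -1.63, "y": 0.1, "z": -0.74, "ax": 0, "ay": 0, "az": 0, "jaw": 1},
    {"x": -2.52, "y": 0.14, "z": -0.92, "ax": 0, "ay": 0, "az": 0, "jaw": 1},
    {"x": -3.41, "y": 0.19, "z": -0.96, "ax": 0, "ay": 0, "az": 0, "jaw": 1},
    {"x": -4.31, "y": 0.24, "z": -0.87, "ax": 0, "ay": 0, "az": 0, "jaw": 1}
  ]
}}

```text
time: 13.4
position: [403.7, -193.1, 246.7]
ee_rot: [-1.57, -0.0, -1.581]
ft_force: [-2.8, 0.3, 9.3]
finger_gap: 22.5
```

```bash
python3 -c "
from h import *
ana(2.05)"
```

```text
t 13.4 pos [ 403.7 -193.1  246.7] F [-2.8  0.3  9.3] tang resist 0.24 rad 2.85 Fz 9.3 gap 22.5 meas ang 2.042
```

Request:
{"name": "step_arm", "arguments": {
  "targets": [
    {"x": -0.87, "y": 0.05, "z": 0.22, "ax": 0, "ay": 0, "az": 0, "jaw": 1},
    {"x": -1.7, "y": 0.1, "z": 0.57, "ax": 0, "ay": 0, "az": 0, "jaw": 1},
    {"x": -2.47, "y": 0.14, "z": 1.04, "ax": 0, "ay": 0, "az": 0, "jaw": 1},
    {"x": -3.15, "y": 0.19, "z": 1.62, "ax": 0, "ay": 0, "az": 0, "jaw": 1},
    {"x": -3.75, "y": 0.24, "z": 2.3, "ax": 0, "ay": 0, "az": 0, "jaw": 1}
  ]
}}

```text
time: 13.9
position: [427.8, -155.3, 244.3]
ee_rot: [-1.569, 0.0, -1.58]
ft_force: [-1.0, -0.1, 5.7]
finger_gap: 22.6
```

```bash
python3 -c "
from h import *
ana(2.8)"
```

```text
t 13.9 pos [ 427.8 -155.3  244.3] F [-1.  -0.1  5.7] tang resist 0.83 rad 0.51 Fz 5.7 gap 22.6 meas ang 2.807
```

Request:
{"name": "step_arm", "arguments": {
  "targets": [
    {"x": -0.49, "y": 0.05, "z": 0.76, "ax": 0, "ay": 0, "az": 0, "jaw": 1},
    {"x": -0.85, "y": 0.1, "z": 1.58, "ax": 0, "ay": 0, "az": 0, "jaw": 1},
    {"x": -1.09, "y": 0.14, "z": 2.44, "ax": 0, "ay": 0, "az": 0, "jaw": 1},
    {"x": -1.2, "y": 0.19, "z": 3.34, "ax": 0, "ay": 0, "az": 0, "jaw": 1},
    {"x": -1.17, "y": 0.24, "z": 4.24, "ax": 0, "ay": 0, "az": 0, "jaw": 1}
  ]
}}

```text
time: 14.4
position: [470.8, -144.6, 241.9]
ee_rot: [-1.569, -0.0, -1.58]
ft_force: [-0.3, -1.0, 5.9]
finger_gap: 22.5
```

```bash
python3 -c "
from h import *
ana(3.55)"
```

```text
t 14.4 pos [ 470.8 -144.6  241.9] F [-0.3 -1.   5.9] tang resist 0.18 rad -1.04 Fz 5.9 gap 22.5 meas ang 3.565
```

Request:
{"name": "step_arm", "arguments": {
  "targets": [
    {"x": 0.16, "y": 0.05, "z": 0.88, "ax": 0, "ay": 0, "az": 0, "jaw": 1},
    {"x": 0.45, "y": 0.1, "z": 1.74, "ax": 0, "ay": 0, "az": 0, "jaw": 1},
    {"x": 0.87, "y": 0.14, "z": 2.53, "ax": 0, "ay": 0, "az": 0, "jaw": 1},
    {"x": 1.4, "y": 0.19, "z": 3.26, "ax": 0, "ay": 0, "az": 0, "jaw": 1},
    {"x": 2.03, "y": 0.24, "z": 3.9, "ax": 0, "ay": 0, "az": 0, "jaw": 1}
  ]
}}

```text
time: 14.9
position: [509.2, -165.8, 239.5]
ee_rot: [-1.57, -0.001, -1.58]
ft_force: [-3.1, -1.2, 7.5]
finger_gap: 22.5
```

```bash
python3 -c "
from h import *
ana(4.3)"
```

```text
t 14.9 pos [ 509.2 -165.8  239.5] F [-3.1 -1.2  7.5] tang resist 1.11 rad -3.1 Fz 7.5 gap 22.5 meas ang 4.319
```

Request:
{"name": "step_arm", "arguments": {
  "targets": [
    {"x": 0.72, "y": 0.05, "z": 0.54, "ax": 0, "ay": 0, "az": 0, "jaw": 1},
    {"x": 1.51, "y": 0.1, "z": 0.96, "ax": 0, "ay": 0, "az": 0, "jaw": 1},
    {"x": 2.36, "y": 0.14, "z": 1.26, "ax": 0, "ay": 0, "az": 0, "jaw": 1},
    {"x": 3.24, "y": 0.19, "z": 1.43, "ax": 0, "ay": 0, "az": 0, "jaw": 1},
    {"x": 4.14, "y": 0.24, "z": 1.47, "ax": 0, "ay": 0, "az": 0, "jaw": 1}
  ]
}}

```text
time: 15.4
position: [523.0, -207.3, 237.1]
ee_rot: [-1.57, -0.0, -1.58]
ft_force: [-3.9, 1.3, 8.2]
finger_gap: 22.7
```

```bash
python3 -c "
from h import *
ana(5.05)"
```

```text
t 15.4 pos [ 523.  -207.3  237.1] F [-3.9  1.3  8.2] tang resist 1.12 rad -4.0 Fz 8.2 gap 22.7 meas ang 5.067
```

Request:
{"name": "step_arm", "arguments": {
  "targets": [
    {"x": 0.89, "y": 0.05, "z": -0.1, "ax": 0, "ay": 0, "az": 0, "jaw": 1},
    {"x": 1.76, "y": 0.1, "z": -0.33, "ax": 0, "ay": 0, "az": 0, "jaw": 1},
    {"x": 2.59, "y": 0.14, "z": -0.68, "ax": 0, "ay": 0, "az": 0, "jaw": 1},
    {"x": 3.35, "y": 0.19, "z": -1.16, "ax": 0, "ay": 0, "az": 0, "jaw": 1},
    {"x": 4.03, "y": 0.24, "z": -1.75, "ax": 0, "ay": 0, "az": 0, "jaw": 1}
  ]
}}

```text
time: 15.9
position: [505.3, -247.0, 234.7]
ee_rot: [-1.57, 0.0, -1.58]
ft_force: [-0.9, 2.8, 6.9]
finger_gap: 22.5
```

```bash
python3 -c "
from h import *
ana(5.8)
f=grab('scene');cv2.imwrite('pics/s7.png',cv2.resize(f['color'][60:200,220:340],None,fx=4,fy=4,interpolation=cv2.INTER_CUBIC))
for k in range(8):
    s=5.8+.5*k; rows([s+.1*i for i in range(1,6)],s)"
```

```text
t 15.9 pos [ 505.3 -247.   234.7] F [-0.9  2.8  6.9] tang resist 1.31 rad -2.62 Fz 6.9 gap 22.5 meas ang 5.806
6.3 [{"x": 0.4, "y": 0.03, "z": -0.44}, {"x": 0.76, "y": 0.06, "z": -0.93}, {"x": 1.07, "y": 0.1, "z": -1.44}, {"x": 1.32, "y": 0.13, "z": -1.98}, {"x": 1.52, "y": 0.16, "z": -2.55}]
6.8 [{"x": 0.14, "y": 0.03, "z": -0.58}, {"x": 0.22, "y": 0.06, "z": -1.18}, {"x": 0.25, "y": 0.1, "z": -1.78}, {"x": 0.21, "y": 0.13, "z": -2.37}, {"x": 0.11, "y": 0.16, "z": -2.97}]
7.3 [{"x": -0.16, "y": 0.03, "z": -0.58}, {"x": -0.37, "y": 0.06, "z": -1.14}, {"x": -0.64, "y": 0.1, "z": -1.68}, {"x": -0.96, "y": 0.13, "z": -2.18}, {"x": -1.33, "y": 0.16, "z": -2.66}]
7.8 [{"x": -0.41, "y": 0.03, "z": -0.43}, {"x": -0.87, "y": 0.06, "z": -0.82}, {"x": -1.36, "y": 0.1, "z": -1.17}, {"x": -1.89, "y": 0.13, "z": -1.46}, {"x": -2.44, "y": 0.16, "z": -1.7}]
8.3 [{"x": -0.57, "y": 0.03, "z": -0.18}, {"x": -1.16, "y": 0.06, "z": -0.31}, {"x": -1.75, "y": 0.1, "z": -0.37}, {"x": -2.35, "y": 0.13, "z": -0.38}, {"x": -2.95, "y": 0.16, "z": -0.32}]
8.8 [{"x": -0.59, "y": 0.03, "z": 0.11}, {"x": -1.16, "y": 0.06, "z": 0.29}, {"x": -1.72, "y": 0.1, "z": 0.52}, {"x": -2.25, "y": 0.13, "z": 0.8}, {"x": -2.74, "y": 0.16, "z": 1.13}]
9.3 [{"x": -0.46, "y": 0.03, "z": 0.38}, {"x": -0.88, "y": 0.06, "z": 0.81}, {"x": -1.26, "y": 0.1, "z": 1.28}, {"x": -1.59, "y": 0.13, "z": 1.78}, {"x": -1.86, "y": 0.16, "z": 2.31}]
9.8 [{"x": -0.22, "y": 0.03, "z": 0.56}, {"x": -0.39, "y": 0.06, "z": 1.13}, {"x": -0.49, "y": 0.1, "z": 1.72}, {"x": -0.54, "y": 0.13, "z": 2.32}, {"x": -0.53, "y": 0.16, "z": 2.92}]
```

View pics/s7.png

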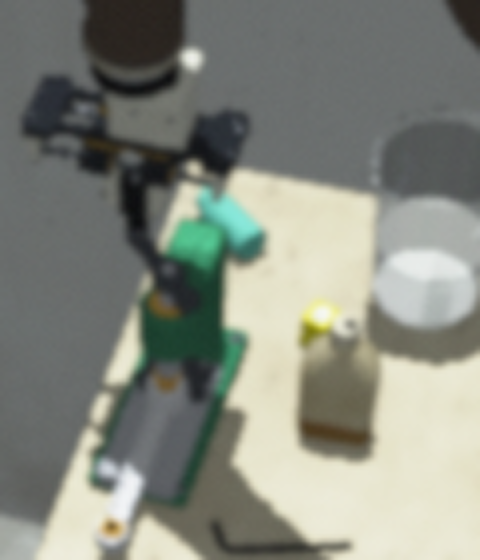

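The ram hasn't reached the bush yet: resistance is about 1 N and the link is still in place. I'll carry on in 0.1 rad rows to find the contact.

Request:
{"name": "step_arm", "arguments": {
  "targets": [
    {"x": 0.4, "y": 0.03, "z": -0.44, "ax": 0, "ay": 0, "az": 0, "jaw": 1},
    {"x": 0.76, "y": 0.06, "z": -0.93, "ax": 0, "ay": 0, "az": 0, "jaw": 1},
    {"x": 1.07, "y": 0.1, "z": -1.44, "ax": 0, "ay": 0, "az": 0, "jaw": 1},
    {"x": 1.32, "y": 0.13, "z": -1.98, "ax": 0, "ay": 0, "az": 0, "jaw": 1},
    {"x": 1.52, "y": 0.16, "z": -2.55, "ax": 0, "ay": 0, "az": 0, "jaw": 1}
  ]
}}

```text
time: 16.45
position: [480.0, -262.0, 233.2]
ee_rot: [-1.569, -0.0, -1.58]
ft_force: [-0.5, 1.5, 7.1]
finger_gap: 22.6
```

```bash
python3 -c "
from h import *
ana(6.3)"
```

```text
t 16.45 pos [ 480.  -262.   233.2] F [-0.5  1.5  7.1] tang resist -0.1 rad -1.56 Fz 7.1 gap 22.6 meas ang 0.013
```

Request:
{"name": "step_arm", "arguments": {
  "targets": [
    {"x": 0.14, "y": 0.03, "z": -0.58, "ax": 0, "ay": 0, "az": 0, "jaw": 1},
    {"x": 0.22, "y": 0.06, "z": -1.18, "ax": 0, "ay": 0, "az": 0, "jaw": 1},
    {"x": 0.25, "y": 0.1, "z": -1.78, "ax": 0, "ay": 0, "az": 0, "jaw": 1},
    {"x": 0.21, "y": 0.13, "z": -2.37, "ax": 0, "ay": 0, "az": 0, "jaw": 1},
    {"x": 0.11, "y": 0.16, "z": -2.97, "ax": 0, "ay": 0, "az": 0, "jaw": 1}
  ]
}}

```text
time: 16.95
position: [450.5, -263.2, 231.8]
ee_rot: [-1.568, -0.001, -1.58]
ft_force: [2.9, 0.5, 6.2]
finger_gap: 22.6
```

```bash
python3 -c "
from h import *
ana(6.8)"
```

```text
t 16.95 pos [ 450.5 -263.2  231.8] F [2.9 0.5 6.2] tang resist 2.7 rad -1.12 Fz 6.2 gap 22.6 meas ang 0.504
```

Request:
{"name": "step_arm", "arguments": {
  "targets": [
    {"x": -0.16, "y": 0.03, "z": -0.58, "ax": 0, "ay": 0, "az": 0, "jaw": 1},
    {"x": -0.37, "y": 0.06, "z": -1.14, "ax": 0, "ay": 0, "az": 0, "jaw": 1},
    {"x": -0.64, "y": 0.1, "z": -1.68, "ax": 0, "ay": 0, "az": 0, "jaw": 1},
    {"x": -0.96, "y": 0.13, "z": -2.18, "ax": 0, "ay": 0, "az": 0, "jaw": 1},
    {"x": -1.33, "y": 0.16, "z": -2.66, "ax": 0, "ay": 0, "az": 0, "jaw": 1}
  ]
}}

```text
time: 17.45
position: [424.0, -250.3, 230.3]
ee_rot: [-1.568, -0.002, -1.581]
ft_force: [1.0, -3.8, 7.2]
finger_gap: 22.6
```

```bash
python3 -c "
from h import *
ana(7.3)"
```

```text
t 17.45 pos [ 424.  -250.3  230.3] F [ 1.  -3.8  7.2] tang resist 3.26 rad 2.19 Fz 7.2 gap 22.6 meas ang 0.992
```

Pressing began between 6.3 and 6.8 rad, so the flange should land at about 10.7 to 11.2 rad.

Request:
{"name": "step_arm", "arguments": {
  "targets": [
    {"x": -0.41, "y": 0.03, "z": -0.43, "ax": 0, "ay": 0, "az": 0, "jaw": 1},
    {"x": -0.87, "y": 0.06, "z": -0.82, "ax": 0, "ay": 0, "az": 0, "jaw": 1},
    {"x": -1.36, "y": 0.1, "z": -1.17, "ax": 0, "ay": 0, "az": 0, "jaw": 1},
    {"x": -1.89, "y": 0.13, "z": -1.46, "ax": 0, "ay": 0, "az": 0, "jaw": 1},
    {"x": -2.44, "y": 0.16, "z": -1.7, "ax": 0, "ay": 0, "az": 0, "jaw": 1}
  ]
}}

```text
time: 17.95
position: [406.6, -225.9, 228.6]
ee_rot: [-1.569, -0.002, -1.581]
ft_force: [-1.9, -5.1, 9.3]
finger_gap: 22.7
```

```bash
python3 -c "
from h import *
ana(7.8)"
```

```text
t 17.95 pos [ 406.6 -225.9  228.6] F [-1.9 -5.1  9.3] tang resist 4.14 rad 3.58 Fz 9.3 gap 22.7 meas ang 1.492
```

Request:
{"name": "step_arm", "arguments": {
  "targets": [
    {"x": -0.57, "y": 0.03, "z": -0.18, "ax": 0, "ay": 0, "az": 0, "jaw": 1},
    {"x": -1.16, "y": 0.06, "z": -0.31, "ax": 0, "ay": 0, "az": 0, "jaw": 1},
    {"x": -1.75, "y": 0.1, "z": -0.37, "ax": 0, "ay": 0, "az": 0, "jaw": 1},
    {"x": -2.35, "y": 0.13, "z": -0.38, "ax": 0, "ay": 0, "az": 0, "jaw": 1},
    {"x": -2.95, "y": 0.16, "z": -0.32, "ax": 0, "ay": 0, "az": 0, "jaw": 1}
  ]
}}

```text
time: 18.45
position: [403.2, -195.9, 226.9]
ee_rot: [-1.57, -0.001, -1.581]
ft_force: [-4.7, -2.4, 13.1]
finger_gap: 22.8
```

```bash
python3 -c "
from h import *
ana(8.3)"
```

```text
t 18.45 pos [ 403.2 -195.9  226.9] F [-4.7 -2.4 13.1] tang resist 3.09 rad 4.3 Fz 13.1 gap 22.8 meas ang 1.996
```

Request:
{"name": "step_arm", "arguments": {
  "targets": [
    {"x": -0.59, "y": 0.03, "z": 0.11, "ax": 0, "ay": 0, "az": 0, "jaw": 1},
    {"x": -1.16, "y": 0.06, "z": 0.29, "ax": 0, "ay": 0, "az": 0, "jaw": 1},
    {"x": -1.72, "y": 0.1, "z": 0.52, "ax": 0, "ay": 0, "az": 0, "jaw": 1},
    {"x": -2.25, "y": 0.13, "z": 0.8, "ax": 0, "ay": 0, "az": 0, "jaw": 1},
    {"x": -2.74, "y": 0.16, "z": 1.13, "ax": 0, "ay": 0, "az": 0, "jaw": 1}
  ]
}}

```text
time: 18.95
position: [414.9, -167.8, 225.2]
ee_rot: [-1.57, -0.0, -1.581]
ft_force: [-4.6, 0.8, 12.7]
finger_gap: 23.4
```

```bash
python3 -c "
from h import *
ana(8.8)"
```

```text
t 18.95 pos [ 414.9 -167.8  225.2] F [-4.6  0.8 12.7] tang resist 2.14 rad 4.2 Fz 12.7 gap 23.4 meas ang 2.505
```

Request:
{"name": "step_arm", "arguments": {
  "targets": [
    {"x": -0.46, "y": 0.03, "z": 0.38, "ax": 0, "ay": 0, "az": 0, "jaw": 1},
    {"x": -0.88, "y": 0.06, "z": 0.81, "ax": 0, "ay": 0, "az": 0, "jaw": 1},
    {"x": -1.26, "y": 0.1, "z": 1.28, "ax": 0, "ay": 0, "az": 0, "jaw": 1},
    {"x": -1.59, "y": 0.13, "z": 1.78, "ax": 0, "ay": 0, "az": 0, "jaw": 1},
    {"x": -1.86, "y": 0.16, "z": 2.31, "ax": 0, "ay": 0, "az": 0, "jaw": 1}
  ]
}}

```text
time: 19.45
position: [438.5, -149.1, 223.6]
ee_rot: [-1.57, 0.0, -1.58]
ft_force: [-3.7, 0.9, 12.3]
finger_gap: 22.7
```

```bash
python3 -c "
from h import *
ana(9.3)"
```

```text
t 19.45 pos [ 438.5 -149.1  223.6] F [-3.7  0.9 12.3] tang resist 2.98 rad 2.32 Fz 12.3 gap 22.7 meas ang 3.013
```

Request:
{"name": "step_arm", "arguments": {
  "targets": [
    {"x": -0.22, "y": 0.03, "z": 0.56, "ax": 0, "ay": 0, "az": 0, "jaw": 1},
    {"x": -0.39, "y": 0.06, "z": 1.13, "ax": 0, "ay": 0, "az": 0, "jaw": 1},
    {"x": -0.49, "y": 0.1, "z": 1.72, "ax": 0, "ay": 0, "az": 0, "jaw": 1},
    {"x": -0.54, "y": 0.13, "z": 2.32, "ax": 0, "ay": 0, "az": 0, "jaw": 1},
    {"x": -0.53, "y": 0.16, "z": 2.92, "ax": 0, "ay": 0, "az": 0, "jaw": 1}
  ]
}}

```text
time: 19.95
position: [467.9, -144.2, 222.0]
ee_rot: [-1.57, 0.0, -1.58]
ft_force: [-2.9, -0.4, 11.4]
finger_gap: 22.6
```

```bash
python3 -c "
from h import *
ana(9.8)
rows([9.9,10,10.1,10.2,10.3],9.8)
rows([10.36,10.42,10.48,10.54,10.6],10.3)
for s in (10.6,10.75,10.9,11.05,11.2,11.35): rows([s+.03*i for i in range(1,6)],s)"
```

```text
t 19.95 pos [ 467.9 -144.2  222. ] F [-2.9 -0.4 11.4] tang resist 2.86 rad -0.62 Fz 11.4 gap 22.6 meas ang 3.517
10.3 [{"x": 0.07, "y": 0.03, "z": 0.6}, {"x": 0.2, "y": 0.06, "z": 1.18}, {"x": 0.39, "y": 0.1, "z": 1.75}, {"x": 0.64, "y": 0.13, "z": 2.3}, {"x": 0.94, "y": 0.16, "z": 2.82}]
10.6 [{"x": 0.2, "y": 0.02, "z": 0.3}, {"x": 0.42, "y": 0.04, "z": 0.58}, {"x": 0.66, "y": 0.06, "z": 0.85}, {"x": 0.92, "y": 0.08, "z": 1.11}, {"x": 1.18, "y": 0.1, "z": 1.35}]
10.75 [{"x": 0.14, "y": 0.01, "z": 0.11}, {"x": 0.28, "y": 0.02, "z": 0.22}, {"x": 0.43, "y": 0.03, "z": 0.33}, {"x": 0.58, "y": 0.04, "z": 0.43}, {"x": 0.73, "y": 0.05, "z": 0.53}]
10.9 [{"x": 0.15, "y": 0.01, "z": 0.09}, {"x": 0.31, "y": 0.02, "z": 0.18}, {"x": 0.47, "y": 0.03, "z": 0.26}, {"x": 0.64, "y": 0.04, "z": 0.34}, {"x": 0.8, "y": 0.05, "z": 0.41}]
11.05 [{"x": 0.17, "y": 0.01, "z": 0.07}, {"x": 0.34, "y": 0.02, "z": 0.13}, {"x": 0.51, "y": 0.03, "z": 0.19}, {"x": 0.68, "y": 0.04, "z": 0.24}, {"x": 0.85, "y": 0.05, "z": 0.29}]
11.2 [{"x": 0.18, "y": 0.01, "z": 0.04}, {"x": 0.35, "y": 0.02, "z": 0.08}, {"x": 0.53, "y": 0.03, "z": 0.11}, {"x": 0.71, "y": 0.04, "z": 0.14}, {"x": 0.89, "y": 0.05, "z": 0.16}]
11.35 [{"x": 0.18, "y": 0.01, "z": 0.02}, {"x": 0.36, "y": 0.02, "z": 0.03}, {"x": 0.54, "y": 0.03, "z": 0.03}, {"x": 0.72, "y": 0.04, "z": 0.03}, {"x": 0.9, "y": 0.05, "z": 0.02}]
11.5 [{"x": 0.18, "y": 0.01, "z": -0.01}, {"x": 0.36, "y": 0.02, "z": -0.03}, {"x": 0.54, "y": 0.03, "z": -0.05}, {"x": 0.72, "y": 0.04, "z": -0.08}, {"x": 0.89, "y": 0.05, "z": -0.11}]
```

Request:
{"name": "step_arm", "arguments": {
  "targets": [
    {"x": 0.07, "y": 0.03, "z": 0.6, "ax": 0, "ay": 0, "az": 0, "jaw": 1},
    {"x": 0.2, "y": 0.06, "z": 1.18, "ax": 0, "ay": 0, "az": 0, "jaw": 1},
    {"x": 0.39, "y": 0.1, "z": 1.75, "ax": 0, "ay": 0, "az": 0, "jaw": 1},
    {"x": 0.64, "y": 0.13, "z": 2.3, "ax": 0, "ay": 0, "az": 0, "jaw": 1},
    {"x": 0.94, "y": 0.16, "z": 2.82, "ax": 0, "ay": 0, "az": 0, "jaw": 1}
  ]
}}

```text
time: 20.45
position: [495.9, -153.9, 220.4]
ee_rot: [-1.57, 0.0, -1.58]
ft_force: [-3.9, 0.4, 11.5]
finger_gap: 22.6
```

```bash
python3 -c "
from h import *
ana(10.3)"
```

```text
t 20.45 pos [ 495.9 -153.9  220.4] F [-3.9  0.4 11.5] tang resist 3.43 rad -1.81 Fz 11.5 gap 22.6 meas ang 4.02
```

Request:
{"name": "step_arm", "arguments": {
  "targets": [
    {"x": 0.2, "y": 0.02, "z": 0.3, "ax": 0, "ay": 0, "az": 0, "jaw": 1},
    {"x": 0.42, "y": 0.04, "z": 0.58, "ax": 0, "ay": 0, "az": 0, "jaw": 1},
    {"x": 0.66, "y": 0.06, "z": 0.85, "ax": 0, "ay": 0, "az": 0, "jaw": 1},
    {"x": 0.92, "y": 0.08, "z": 1.11, "ax": 0, "ay": 0, "az": 0, "jaw": 1},
    {"x": 1.18, "y": 0.1, "z": 1.35, "ax": 0, "ay": 0, "az": 0, "jaw": 1}
  ]
}}

```text
time: 20.95
position: [509.2, -165.8, 219.5]
ee_rot: [-1.57, 0.0, -1.58]
ft_force: [-4.0, 1.8, 12.8]
finger_gap: 22.7
```

```bash
python3 -c "
from h import *
ana(10.6)"
```

```text
t 20.95 pos [ 509.2 -165.8  219.5] F [-4.   1.8 12.8] tang resist 3.89 rad -1.96 Fz 12.8 gap 22.7 meas ang 4.319
```

```bash
python3 -c "
from h import *
rows([10.62,10.64,10.66,10.68,10.7],10.6)
for k in range(20):
    s=10.7+.03*k; rows([s+.006*i for i in (1,2,3,4,5)],s)"
```

```text
10.7 [{"x": 0.09, "y": 0.01, "z": 0.08}, {"x": 0.19, "y": 0.01, "z": 0.15}, {"x": 0.28, "y": 0.02, "z": 0.22}, {"x": 0.38, "y": 0.03, "z": 0.29}, {"x": 0.48, "y": 0.03, "z": 0.36}]
10.73 [{"x": 0.03, "y": 0.0, "z": 0.02}, {"x": 0.06, "y": 0.0, "z": 0.04}, {"x": 0.09, "y": 0.01, "z": 0.06}, {"x": 0.12, "y": 0.01, "z": 0.08}, {"x": 0.15, "y": 0.01, "z": 0.1}]
10.76 [{"x": 0.03, "y": 0.0, "z": 0.02}, {"x": 0.06, "y": 0.0, "z": 0.04}, {"x": 0.09, "y": 0.01, "z": 0.06}, {"x": 0.12, "y": 0.01, "z": 0.08}, {"x": 0.15, "y": 0.01, "z": 0.09}]
10.79 [{"x": 0.03, "y": 0.0, "z": 0.02}, {"x": 0.06, "y": 0.0, "z": 0.04}, {"x": 0.09, "y": 0.01, "z": 0.05}, {"x": 0.12, "y": 0.01, "z": 0.07}, {"x": 0.16, "y": 0.01, "z": 0.09}]
10.82 [{"x": 0.03, "y": 0.0, "z": 0.02}, {"x": 0.06, "y": 0.0, "z": 0.03}, {"x": 0.09, "y": 0.01, "z": 0.05}, {"x": 0.13, "y": 0.01, "z": 0.07}, {"x": 0.16, "y": 0.01, "z": 0.09}]
10.85 [{"x": 0.03, "y": 0.0, "z": 0.02}, {"x": 0.06, "y": 0.0, "z": 0.03}, {"x": 0.1, "y": 0.01, "z": 0.05}, {"x": 0.13, "y": 0.01, "z": 0.06}, {"x": 0.16, "y": 0.01, "z": 0.08}]
10.88 [{"x": 0.03, "y
[... 1960 characters left out ...]
x": 0.04, "y": 0.0, "z": 0.0}, {"x": 0.07, "y": 0.0, "z": 0.01}, {"x": 0.11, "y": 0.01, "z": 0.01}, {"x": 0.14, "y": 0.01, "z": 0.02}, {"x": 0.18, "y": 0.01, "z": 0.02}]
11.24 [{"x": 0.04, "y": 0.0, "z": 0.0}, {"x": 0.07, "y": 0.0, "z": 0.01}, {"x": 0.11, "y": 0.01, "z": 0.01}, {"x": 0.14, "y": 0.01, "z": 0.01}, {"x": 0.18, "y": 0.01, "z": 0.01}]
11.27 [{"x": 0.04, "y": 0.0, "z": 0.0}, {"x": 0.07, "y": 0.0, "z": 0.0}, {"x": 0.11, "y": 0.01, "z": 0.01}, {"x": 0.14, "y": 0.01, "z": 0.01}, {"x": 0.18, "y": 0.01, "z": 0.01}]
11.3 [{"x": 0.04, "y": 0.0, "z": 0.0}, {"x": 0.07, "y": 0.0, "z": 0.0}, {"x": 0.11, "y": 0.01, "z": 0.0}, {"x": 0.14, "y": 0.01, "z": 0.0}, {"x": 0.18, "y": 0.01, "z": 0.0}]
```

Request:
{"name": "step_arm", "arguments": {
  "targets": [
    {"x": 0.09, "y": 0.01, "z": 0.08, "ax": 0, "ay": 0, "az": 0, "jaw": 1},
    {"x": 0.18, "y": 0.01, "z": 0.15, "ax": 0, "ay": 0, "az": 0, "jaw": 1},
    {"x": 0.28, "y": 0.02, "z": 0.22, "ax": 0, "ay": 0, "az": 0, "jaw": 1},
    {"x": 0.38, "y": 0.03, "z": 0.29, "ax": 0, "ay": 0, "az": 0, "jaw": 1},
    {"x": 0.48, "y": 0.03, "z": 0.36, "ax": 0, "ay": 0, "az": 0, "jaw": 1}
  ]
}}

```text
time: 21.45
position: [512.7, -170.5, 219.2]
ee_rot: [-1.57, 0.0, -1.58]
ft_force: [-3.3, 2.1, 12.0]
finger_gap: 22.5
```

```bash
python3 -c "
from h import *
ana(10.7)"
```

```text
t 21.45 pos [ 512.7 -170.5  219.2] F [-3.3  2.1 12. ] tang resist 3.57 rad -1.61 Fz 12.0 gap 22.5 meas ang 4.417
```

Request:
{"name": "step_arm", "arguments": {
  "targets": [
    {"x": 0.03, "y": 0, "z": 0.02, "ax": 0, "ay": 0, "az": 0, "jaw": 1},
    {"x": 0.06, "y": 0, "z": 0.04, "ax": 0, "ay": 0, "az": 0, "jaw": 1},
    {"x": 0.09, "y": 0.01, "z": 0.06, "ax": 0, "ay": 0, "az": 0, "jaw": 1},
    {"x": 0.12, "y": 0.01, "z": 0.08, "ax": 0, "ay": 0, "az": 0, "jaw": 1},
    {"x": 0.15, "y": 0.01, "z": 0.1, "ax": 0, "ay": 0, "az": 0, "jaw": 1}
  ]
}}

```text
time: 21.95
position: [513.6, -172.0, 219.1]
ee_rot: [-1.57, 0.0, -1.58]
ft_force: [-2.5, 0.9, 12.2]
finger_gap: 22.4
```

Request:
{"name": "step_arm", "arguments": {
  "targets": [
    {"x": 0.03, "y": 0, "z": 0.02, "ax": 0, "ay": 0, "az": 0, "jaw": 1},
    {"x": 0.06, "y": 0, "z": 0.04, "ax": 0, "ay": 0, "az": 0, "jaw": 1},
    {"x": 0.09, "y": 0.01, "z": 0.06, "ax": 0, "ay": 0, "az": 0, "jaw": 1},
    {"x": 0.12, "y": 0.01, "z": 0.08, "ax": 0, "ay": 0, "az": 0, "jaw": 1},
    {"x": 0.15, "y": 0.01, "z": 0.09, "ax": 0, "ay": 0, "az": 0, "jaw": 1}
  ]
}}

```text
time: 22.45
position: [514.5, -173.5, 219.0]
ee_rot: [-1.57, 0.0, -1.58]
ft_force: [-3.0, 1.0, 11.2]
finger_gap: 22.6
```

```bash
python3 -c "
from h import *
ana(10.76)"
```

```text
t 22.45 pos [ 514.5 -173.5  219. ] F [-3.   1.  11.2] tang resist 2.38 rad -2.03 Fz 11.2 gap 22.6 meas ang 4.476
```

Request:
{"name": "step_arm", "arguments": {
  "targets": [
    {"x": 0.03, "y": 0, "z": 0.02, "ax": 0, "ay": 0, "az": 0, "jaw": 1},
    {"x": 0.06, "y": 0, "z": 0.04, "ax": 0, "ay": 0, "az": 0, "jaw": 1},
    {"x": 0.09, "y": 0.01, "z": 0.05, "ax": 0, "ay": 0, "az": 0, "jaw": 1},
    {"x": 0.12, "y": 0.01, "z": 0.07, "ax": 0, "ay": 0, "az": 0, "jaw": 1},
    {"x": 0.16, "y": 0.01, "z": 0.09, "ax": 0, "ay": 0, "az": 0, "jaw": 1}
  ]
}}

```text
time: 22.95
position: [515.4, -175.0, 218.9]
ee_rot: [-1.57, 0.001, -1.58]
ft_force: [-2.6, 2.2, 11.8]
finger_gap: 22.9
```

```bash
python3 -c "
from h import *
ana(10.79)"
```

```text
t 22.95 pos [ 515.4 -175.   218.9] F [-2.6  2.2 11.8] tang resist 3.17 rad -1.26 Fz 11.8 gap 22.9 meas ang 4.506
```

Request:
{"name": "step_arm", "arguments": {
  "targets": [
    {"x": 0.03, "y": 0, "z": 0.02, "ax": 0, "ay": 0, "az": 0, "jaw": 1},
    {"x": 0.06, "y": 0, "z": 0.03, "ax": 0, "ay": 0, "az": 0, "jaw": 1},
    {"x": 0.09, "y": 0.01, "z": 0.05, "ax": 0, "ay": 0, "az": 0, "jaw": 1},
    {"x": 0.13, "y": 0.01, "z": 0.07, "ax": 0, "ay": 0, "az": 0, "jaw": 1},
    {"x": 0.16, "y": 0.01, "z": 0.09, "ax": 0, "ay": 0, "az": 0, "jaw": 1}
  ]
}}

```text
time: 23.45
position: [516.3, -176.6, 218.8]
ee_rot: [-1.57, 0.001, -1.58]
ft_force: [-4.1, 1.7, 12.4]
finger_gap: 22.8
```

```bash
python3 -c "
from h import *
ana(10.82)"
```

```text
t 23.45 pos [ 516.3 -176.6  218.8] F [-4.1  1.7 12.4] tang resist 3.32 rad -2.88 Fz 12.4 gap 22.8 meas ang 4.536
```

Request:
{"name": "step_arm", "arguments": {
  "targets": [
    {"x": 0.03, "y": 0, "z": 0.02, "ax": 0, "ay": 0, "az": 0, "jaw": 1},
    {"x": 0.06, "y": 0, "z": 0.03, "ax": 0, "ay": 0, "az": 0, "jaw": 1},
    {"x": 0.1, "y": 0.01, "z": 0.05, "ax": 0, "ay": 0, "az": 0, "jaw": 1},
    {"x": 0.13, "y": 0.01, "z": 0.06, "ax": 0, "ay": 0, "az": 0, "jaw": 1},
    {"x": 0.16, "y": 0.01, "z": 0.08, "ax": 0, "ay": 0, "az": 0, "jaw": 1}
  ]
}}

```text
time: 23.95
position: [517.1, -178.2, 218.7]
ee_rot: [-1.57, 0.001, -1.58]
ft_force: [-3.5, 2.3, 11.7]
finger_gap: 22.8
```

```bash
python3 -c "
from h import *
ana(10.85)"
```

```text
t 23.95 pos [ 517.1 -178.2  218.7] F [-3.5  2.3 11.7] tang resist 3.58 rad -2.23 Fz 11.7 gap 22.8 meas ang 4.566
```

Request:
{"name": "step_arm", "arguments": {
  "targets": [
    {"x": 0.03, "y": 0, "z": 0.02, "ax": 0, "ay": 0, "az": 0, "jaw": 1},
    {"x": 0.07, "y": 0, "z": 0.03, "ax": 0, "ay": 0, "az": 0, "jaw": 1},
    {"x": 0.1, "y": 0.01, "z": 0.05, "ax": 0, "ay": 0, "az": 0, "jaw": 1},
    {"x": 0.13, "y": 0.01, "z": 0.06, "ax": 0, "ay": 0, "az": 0, "jaw": 1},
    {"x": 0.16, "y": 0.01, "z": 0.08, "ax": 0, "ay": 0, "az": 0, "jaw": 1}
  ]
}}

```text
time: 24.45
position: [517.9, -179.8, 218.6]
ee_rot: [-1.57, 0.001, -1.58]
ft_force: [-3.9, 1.4, 11.7]
finger_gap: 22.7
```

```bash
python3 -c "
from h import *
ana(10.88)"
```

```text
t 24.45 pos [ 517.9 -179.8  218.6] F [-3.9  1.4 11.7] tang resist 2.86 rad -3.03 Fz 11.7 gap 22.7 meas ang 4.595
```

Request:
{"name": "step_arm", "arguments": {
  "targets": [
    {"x": 0.03, "y": 0, "z": 0.01, "ax": 0, "ay": 0, "az": 0, "jaw": 1},
    {"x": 0.07, "y": 0, "z": 0.03, "ax": 0, "ay": 0, "az": 0, "jaw": 1},
    {"x": 0.1, "y": 0.01, "z": 0.04, "ax": 0, "ay": 0, "az": 0, "jaw": 1},
    {"x": 0.13, "y": 0.01, "z": 0.06, "ax": 0, "ay": 0, "az": 0, "jaw": 1},
    {"x": 0.17, "y": 0.01, "z": 0.07, "ax": 0, "ay": 0, "az": 0, "jaw": 1}
  ]
}}

```text
time: 24.95
position: [518.5, -181.5, 218.6]
ee_rot: [-1.57, 0.001, -1.58]
ft_force: [-3.3, 1.8, 10.5]
finger_gap: 22.6
```

```bash
python3 -c "
from h import *
ana(10.91)"
```

```text
t 24.95 pos [ 518.5 -181.5  218.6] F [-3.3  1.8 10.5] tang resist 2.9 rad -2.39 Fz 10.5 gap 22.6 meas ang 4.626
```

Request:
{"name": "step_arm", "arguments": {
  "targets": [
    {"x": 0.03, "y": 0, "z": 0.01, "ax": 0, "ay": 0, "az": 0, "jaw": 1},
    {"x": 0.07, "y": 0, "z": 0.03, "ax": 0, "ay": 0, "az": 0, "jaw": 1},
    {"x": 0.1, "y": 0.01, "z": 0.04, "ax": 0, "ay": 0, "az": 0, "jaw": 1},
    {"x": 0.13, "y": 0.01, "z": 0.05, "ax": 0, "ay": 0, "az": 0, "jaw": 1},
    {"x": 0.17, "y": 0.01, "z": 0.07, "ax": 0, "ay": 0, "az": 0, "jaw": 1}
  ]
}}

```text
time: 25.45
position: [519.2, -183.1, 218.4]
ee_rot: [-1.57, 0.001, -1.58]
ft_force: [-2.8, 2.3, 11.5]
finger_gap: 22.1
```

```bash
python3 -c "
from h import *
ana(10.94)"
```

```text
t 25.45 pos [ 519.2 -183.1  218.4] F [-2.8  2.3 11.5] tang resist 3.1 rad -1.83 Fz 11.5 gap 22.1 meas ang 4.656
```

Request:
{"name": "step_arm", "arguments": {
  "targets": [
    {"x": 0.03, "y": 0, "z": 0.01, "ax": 0, "ay": 0, "az": 0, "jaw": 1},
    {"x": 0.07, "y": 0, "z": 0.02, "ax": 0, "ay": 0, "az": 0, "jaw": 1},
    {"x": 0.1, "y": 0.01, "z": 0.04, "ax": 0, "ay": 0, "az": 0, "jaw": 1},
    {"x": 0.14, "y": 0.01, "z": 0.05, "ax": 0, "ay": 0, "az": 0, "jaw": 1},
    {"x": 0.17, "y": 0.01, "z": 0.06, "ax": 0, "ay": 0, "az": 0, "jaw": 1}
  ]
}}

```text
time: 25.95
position: [519.8, -184.9, 218.3]
ee_rot: [-1.57, 0.001, -1.58]
ft_force: [-3.4, 2.0, 11.4]
finger_gap: 22.2
```

```bash
python3 -c "
from h import *
ana(10.97)"
```

```text
t 25.95 pos [ 519.8 -184.9  218.3] F [-3.4  2.  11.4] tang resist 2.94 rad -2.56 Fz 11.4 gap 22.2 meas ang 4.687
```

Request:
{"name": "step_arm", "arguments": {
  "targets": [
    {"x": 0.03, "y": 0, "z": 0.01, "ax": 0, "ay": 0, "az": 0, "jaw": 1},
    {"x": 0.07, "y": 0, "z": 0.02, "ax": 0, "ay": 0, "az": 0, "jaw": 1},
    {"x": 0.1, "y": 0.01, "z": 0.03, "ax": 0, "ay": 0, "az": 0, "jaw": 1},
    {"x": 0.14, "y": 0.01, "z": 0.04, "ax": 0, "ay": 0, "az": 0, "jaw": 1},
    {"x": 0.17, "y": 0.01, "z": 0.06, "ax": 0, "ay": 0, "az": 0, "jaw": 1}
  ]
}}

```text
time: 26.45
position: [520.4, -186.5, 218.2]
ee_rot: [-1.57, 0.001, -1.58]
ft_force: [-3.5, 2.1, 11.8]
finger_gap: 22.9
```

```bash
python3 -c "
from h import *
ana(11.0)"
```

```text
t 26.45 pos [ 520.4 -186.5  218.2] F [-3.5  2.1 11.8] tang resist 3.04 rad -2.78 Fz 11.8 gap 22.9 meas ang 4.716
```

Request:
{"name": "step_arm", "arguments": {
  "targets": [
    {"x": 0.03, "y": 0, "z": 0.01, "ax": 0, "ay": 0, "az": 0, "jaw": 1},
    {"x": 0.07, "y": 0, "z": 0.02, "ax": 0, "ay": 0, "az": 0, "jaw": 1},
    {"x": 0.1, "y": 0.01, "z": 0.03, "ax": 0, "ay": 0, "az": 0, "jaw": 1},
    {"x": 0.14, "y": 0.01, "z": 0.04, "ax": 0, "ay": 0, "az": 0, "jaw": 1},
    {"x": 0.17, "y": 0.01, "z": 0.05, "ax": 0, "ay": 0, "az": 0, "jaw": 1}
  ]
}}

```text
time: 26.95
position: [520.9, -188.2, 218.1]
ee_rot: [-1.57, 0.001, -1.58]
ft_force: [-3.1, 2.1, 11.6]
finger_gap: 22.8
```

```bash
python3 -c "
from h import *
ana(11.03)"
```

```text
t 26.95 pos [ 520.9 -188.2  218.1] F [-3.1  2.1 11.6] tang resist 2.85 rad -2.4 Fz 11.6 gap 22.8 meas ang 4.746
```

Request:
{"name": "step_arm", "arguments": {
  "targets": [
    {"x": 0.03, "y": 0, "z": 0.01, "ax": 0, "ay": 0, "az": 0, "jaw": 1},
    {"x": 0.07, "y": 0, "z": 0.02, "ax": 0, "ay": 0, "az": 0, "jaw": 1},
    {"x": 0.1, "y": 0.01, "z": 0.03, "ax": 0, "ay": 0, "az": 0, "jaw": 1},
    {"x": 0.14, "y": 0.01, "z": 0.04, "ax": 0, "ay": 0, "az": 0, "jaw": 1},
    {"x": 0.17, "y": 0.01, "z": 0.05, "ax": 0, "ay": 0, "az": 0, "jaw": 1}
  ]
}}

```text
time: 27.45
position: [521.3, -189.9, 218.0]
ee_rot: [-1.57, 0.001, -1.58]
ft_force: [-3.8, 2.1, 12.0]
finger_gap: 22.7
```

```bash
python3 -c "
from h import *
ana(11.06)"
```

```text
t 27.45 pos [ 521.3 -189.9  218. ] F [-3.8  2.1 12. ] tang resist 2.9 rad -3.19 Fz 12.0 gap 22.7 meas ang 4.775
```

Request:
{"name": "step_arm", "arguments": {
  "targets": [
    {"x": 0.03, "y": 0, "z": 0.01, "ax": 0, "ay": 0, "az": 0, "jaw": 1},
    {"x": 0.07, "y": 0, "z": 0.02, "ax": 0, "ay": 0, "az": 0, "jaw": 1},
    {"x": 0.11, "y": 0.01, "z": 0.02, "ax": 0, "ay": 0, "az": 0, "jaw": 1},
    {"x": 0.14, "y": 0.01, "z": 0.03, "ax": 0, "ay": 0, "az": 0, "jaw": 1},
    {"x": 0.18, "y": 0.01, "z": 0.04, "ax": 0, "ay": 0, "az": 0, "jaw": 1}
  ]
}}

```text
time: 27.95
position: [521.7, -191.7, 218.0]
ee_rot: [-1.57, 0.001, -1.58]
ft_force: [-4.2, 2.2, 12.3]
finger_gap: 22.3
```

```bash
python3 -c "
from h import *
ana(11.09)"
```

```text
t 27.95 pos [ 521.7 -191.7  218. ] F [-4.2  2.2 12.3] tang resist 2.94 rad -3.66 Fz 12.3 gap 22.3 meas ang 4.805
```

Request:
{"name": "step_arm", "arguments": {
  "targets": [
    {"x": 0.04, "y": 0, "z": 0.01, "ax": 0, "ay": 0, "az": 0, "jaw": 1},
    {"x": 0.07, "y": 0, "z": 0.01, "ax": 0, "ay": 0, "az": 0, "jaw": 1},
    {"x": 0.11, "y": 0.01, "z": 0.02, "ax": 0, "ay": 0, "az": 0, "jaw": 1},
    {"x": 0.14, "y": 0.01, "z": 0.03, "ax": 0, "ay": 0, "az": 0, "jaw": 1},
    {"x": 0.18, "y": 0.01, "z": 0.03, "ax": 0, "ay": 0, "az": 0, "jaw": 1}
  ]
}}

```text
time: 28.45
position: [522.1, -193.5, 217.9]
ee_rot: [-1.57, 0.001, -1.58]
ft_force: [-3.9, 1.4, 13.0]
finger_gap: 22.9
```

```bash
python3 -c "
from h import *
ana(11.12)"
```

```text
t 28.45 pos [ 522.1 -193.5  217.9] F [-3.9  1.4 13. ] tang resist 2.03 rad -3.56 Fz 13.0 gap 22.9 meas ang 4.836
```

Request:
{"name": "step_arm", "arguments": {
  "targets": [
    {"x": 0.04, "y": 0, "z": 0.01, "ax": 0, "ay": 0, "az": 0, "jaw": 1},
    {"x": 0.07, "y": 0, "z": 0.01, "ax": 0, "ay": 0, "az": 0, "jaw": 1},
    {"x": 0.11, "y": 0.01, "z": 0.02, "ax": 0, "ay": 0, "az": 0, "jaw": 1},
    {"x": 0.14, "y": 0.01, "z": 0.02, "ax": 0, "ay": 0, "az": 0, "jaw": 1},
    {"x": 0.18, "y": 0.01, "z": 0.03, "ax": 0, "ay": 0, "az": 0, "jaw": 1}
  ]
}}

```text
time: 28.95
position: [522.4, -195.2, 217.8]
ee_rot: [-1.57, 0.001, -1.58]
ft_force: [-3.3, 1.8, 11.7]
finger_gap: 22.6
```

```bash
python3 -c "
from h import *
ana(11.15)"
```

```text
t 28.95 pos [ 522.4 -195.2  217.8] F [-3.3  1.8 11.7] tang resist 2.26 rad -2.98 Fz 11.7 gap 22.6 meas ang 4.865
```

Request:
{"name": "step_arm", "arguments": {
  "targets": [
    {"x": 0.04, "y": 0, "z": 0.01, "ax": 0, "ay": 0, "az": 0, "jaw": 1},
    {"x": 0.07, "y": 0, "z": 0.01, "ax": 0, "ay": 0, "az": 0, "jaw": 1},
    {"x": 0.11, "y": 0.01, "z": 0.02, "ax": 0, "ay": 0, "az": 0, "jaw": 1},
    {"x": 0.14, "y": 0.01, "z": 0.02, "ax": 0, "ay": 0, "az": 0, "jaw": 1},
    {"x": 0.18, "y": 0.01, "z": 0.02, "ax": 0, "ay": 0, "az": 0, "jaw": 1}
  ]
}}

```text
time: 29.45
position: [522.6, -197.0, 217.7]
ee_rot: [-1.57, 0.001, -1.58]
ft_force: [-3.0, 3.7, 11.6]
finger_gap: 22.7
```

```bash
python3 -c "
from h import *
ana(11.18)"
```

```text
t 29.45 pos [ 522.6 -197.   217.7] F [-3.   3.7 11.6] tang resist 3.98 rad -2.56 Fz 11.6 gap 22.7 meas ang 4.895
```

Request:
{"name": "step_arm", "arguments": {
  "targets": [
    {"x": 0.04, "y": 0, "z": 0, "ax": 0, "ay": 0, "az": 0, "jaw": 1},
    {"x": 0.07, "y": 0, "z": 0.01, "ax": 0, "ay": 0, "az": 0, "jaw": 1},
    {"x": 0.11, "y": 0.01, "z": 0.01, "ax": 0, "ay": 0, "az": 0, "jaw": 1},
    {"x": 0.14, "y": 0.01, "z": 0.02, "ax": 0, "ay": 0, "az": 0, "jaw": 1},
    {"x": 0.18, "y": 0.01, "z": 0.02, "ax": 0, "ay": 0, "az": 0, "jaw": 1}
  ]
}}

```text
time: 29.95
position: [522.8, -198.8, 217.6]
ee_rot: [-1.57, 0.001, -1.58]
ft_force: [-3.3, 2.6, 11.4]
finger_gap: 22.5
```

```bash
python3 -c "
from h import *
ana(11.21)"
```

```text
t 29.95 pos [ 522.8 -198.8  217.6] F [-3.3  2.6 11.4] tang resist 2.88 rad -3.11 Fz 11.4 gap 22.5 meas ang 4.925
```

Request:
{"name": "step_arm", "arguments": {
  "targets": [
    {"x": 0.04, "y": 0, "z": 0, "ax": 0, "ay": 0, "az": 0, "jaw": 1},
    {"x": 0.07, "y": 0, "z": 0.01, "ax": 0, "ay": 0, "az": 0, "jaw": 1},
    {"x": 0.11, "y": 0.01, "z": 0.01, "ax": 0, "ay": 0, "az": 0, "jaw": 1},
    {"x": 0.14, "y": 0.01, "z": 0.01, "ax": 0, "ay": 0, "az": 0, "jaw": 1},
    {"x": 0.18, "y": 0.01, "z": 0.01, "ax": 0, "ay": 0, "az": 0, "jaw": 1}
  ]
}}

```text
time: 30.45
position: [522.9, -200.4, 217.5]
ee_rot: [-1.57, 0.001, -1.579]
ft_force: [-2.4, 3.8, 12.7]
finger_gap: 22.6
```

```bash
python3 -c "
from h import *
ana(11.24)"
```

```text
t 30.45 pos [ 522.9 -200.4  217.5] F [-2.4  3.8 12.7] tang resist 3.96 rad -2.2 Fz 12.7 gap 22.6 meas ang 4.952
```

Request:
{"name": "step_arm", "arguments": {
  "targets": [
    {"x": 0.04, "y": 0, "z": 0, "ax": 0, "ay": 0, "az": 0, "jaw": 1},
    {"x": 0.07, "y": 0, "z": 0, "ax": 0, "ay": 0, "az": 0, "jaw": 1},
    {"x": 0.11, "y": 0.01, "z": 0.01, "ax": 0, "ay": 0, "az": 0, "jaw": 1},
    {"x": 0.14, "y": 0.01, "z": 0.01, "ax": 0, "ay": 0, "az": 0, "jaw": 1},
    {"x": 0.18, "y": 0.01, "z": 0.01, "ax": 0, "ay": 0, "az": 0, "jaw": 1}
  ]
}}

```text
time: 30.95
position: [523.0, -202.1, 217.4]
ee_rot: [-1.57, 0.001, -1.579]
ft_force: [-2.3, 3.4, 13.6]
finger_gap: 22.6
```

```bash
python3 -c "
from h import *
ana(11.27)"
```

```text
t 30.95 pos [ 523.  -202.1  217.4] F [-2.3  3.4 13.6] tang resist 3.41 rad -2.27 Fz 13.6 gap 22.6 meas ang 4.98
```

Request:
{"name": "step_arm", "arguments": {
  "targets": [
    {"x": 0.04, "y": 0, "z": 0, "ax": 0, "ay": 0, "az": 0, "jaw": 1},
    {"x": 0.07, "y": 0, "z": 0, "ax": 0, "ay": 0, "az": 0, "jaw": 1},
    {"x": 0.11, "y": 0.01, "z": 0, "ax": 0, "ay": 0, "az": 0, "jaw": 1},
    {"x": 0.14, "y": 0.01, "z": 0, "ax": 0, "ay": 0, "az": 0, "jaw": 1},
    {"x": 0.18, "y": 0.01, "z": 0, "ax": 0, "ay": 0, "az": 0, "jaw": 1}
  ]
}}

```text
time: 31.45
position: [523.1, -203.7, 217.3]
ee_rot: [-1.57, 0.001, -1.579]
ft_force: [-3.1, 4.9, 13.6]
finger_gap: 22.5
```

```bash
python3 -c "
from h import *
ana(11.3)
for k in range(12):
    s=11.3+.03*k; rows([s+.006*i for i in (1,2,3,4,5)],s)"
```

```text
t 31.45 pos [ 523.1 -203.7  217.3] F [-3.1  4.9 13.6] tang resist 4.83 rad -3.13 Fz 13.6 gap 22.5 meas ang 5.007
11.33 [{"x": 0.04, "y": 0.0, "z": -0.0}, {"x": 0.07, "y": 0.0, "z": -0.0}, {"x": 0.11, "y": 0.01, "z": -0.0}, {"x": 0.14, "y": 0.01, "z": -0.0}, {"x": 0.18, "y": 0.01, "z": -0.0}]
11.36 [{"x": 0.04, "y": 0.0, "z": -0.0}, {"x": 0.07, "y": 0.0, "z": -0.0}, {"x": 0.11, "y": 0.01, "z": -0.0}, {"x": 0.14, "y": 0.01, "z": -0.01}, {"x": 0.18, "y": 0.01, "z": -0.01}]
11.39 [{"x": 0.04, "y": 0.0, "z": -0.0}, {"x": 0.07, "y": 0.0, "z": -0.0}, {"x": 0.11, "y": 0.01, "z": -0.01}, {"x": 0.14, "y": 0.01, "z": -0.01}, {"x": 0.18, "y": 0.01, "z": -0.01}]
11.42 [{"x": 0.04, "y": 0.0, "z": -0.0}, {"x": 0.07, "y": 0.0, "z": -0.01}, {"x": 0.11, "y": 0.01, "z": -0.01}, {"x": 0.14, "y": 0.01, "z": -0.01}, {"x": 0.18, "y": 0.01, "z": -0.02}]
11.45 [{"x": 0.04, "y": 0.0, "z": -0.0}, {"x": 0.07, "y": 0.0, "z": -0.01}, {"x": 0.11, "y": 0.01, "z": -0.01}, {"x": 0.14, "y": 0.01, "z": -0.02}, {"x": 0.18, "y": 0.01, "z": -0.02}]
11.48 [{"x": 0.04, "y": 0.0, "z": -0.01}, {"x": 0.07, "y": 0.0, "z": -0.01
[... 515 characters left out ...]
-0.01}, {"x": 0.07, "y": 0.0, "z": -0.02}, {"x": 0.1, "y": 0.01, "z": -0.03}, {"x": 0.14, "y": 0.01, "z": -0.04}, {"x": 0.17, "y": 0.01, "z": -0.05}]
11.6 [{"x": 0.03, "y": 0.0, "z": -0.01}, {"x": 0.07, "y": 0.0, "z": -0.02}, {"x": 0.1, "y": 0.01, "z": -0.03}, {"x": 0.14, "y": 0.01, "z": -0.04}, {"x": 0.17, "y": 0.01, "z": -0.05}]
11.63 [{"x": 0.03, "y": 0.0, "z": -0.01}, {"x": 0.07, "y": 0.0, "z": -0.02}, {"x": 0.1, "y": 0.01, "z": -0.03}, {"x": 0.14, "y": 0.01, "z": -0.04}, {"x": 0.17, "y": 0.01, "z": -0.06}]
11.66 [{"x": 0.03, "y": 0.0, "z": -0.01}, {"x": 0.07, "y": 0.0, "z": -0.02}, {"x": 0.1, "y": 0.01, "z": -0.04}, {"x": 0.14, "y": 0.01, "z": -0.05}, {"x": 0.17, "y": 0.01, "z": -0.06}]
```

Request:
{"name": "step_arm", "arguments": {
  "targets": [
    {"x": 0.04, "y": 0, "z": 0, "ax": 0, "ay": 0, "az": 0, "jaw": 1},
    {"x": 0.07, "y": 0, "z": 0, "ax": 0, "ay": 0, "az": 0, "jaw": 1},
    {"x": 0.11, "y": 0.01, "z": 0, "ax": 0, "ay": 0, "az": 0, "jaw": 1},
    {"x": 0.14, "y": 0.01, "z": 0, "ax": 0, "ay": 0, "az": 0, "jaw": 1},
    {"x": 0.18, "y": 0.01, "z": 0, "ax": 0, "ay": 0, "az": 0, "jaw": 1}
  ]
}}

```text
time: 31.95
position: [523.1, -205.3, 217.3]
ee_rot: [-1.57, 0.002, -1.579]
ft_force: [-3.7, 3.9, 13.6]
finger_gap: 22.6
```

```bash
python3 -c "
from h import *
ana(11.33)"
```

```text
t 31.95 pos [ 523.1 -205.3  217.3] F [-3.7  3.9 13.6] tang resist 3.8 rad -3.84 Fz 13.6 gap 22.6 meas ang 5.034
```

Request:
{"name": "step_arm", "arguments": {
  "targets": [
    {"x": 0.04, "y": 0, "z": 0, "ax": 0, "ay": 0, "az": 0, "jaw": 1},
    {"x": 0.07, "y": 0, "z": 0, "ax": 0, "ay": 0, "az": 0, "jaw": 1},
    {"x": 0.11, "y": 0.01, "z": 0, "ax": 0, "ay": 0, "az": 0, "jaw": 1},
    {"x": 0.14, "y": 0.01, "z": 0, "ax": 0, "ay": 0, "az": 0, "jaw": 1},
    {"x": 0.14, "y": 0.01, "z": -0.01, "ax": 0, "ay": 0, "az": 0, "jaw": 1}
  ]
}}

```text
time: 32.45
position: [523.1, -206.6, 217.2]
ee_rot: [-1.57, 0.002, -1.579]
ft_force: [-3.1, 6.2, 13.9]
finger_gap: 22.6
```

```bash
python3 -c "
from h import *
ana(11.353)"
```

```text
t 32.45 pos [ 523.1 -206.6  217.2] F [-3.1  6.2 13.9] tang resist 5.97 rad -3.45 Fz 13.9 gap 22.6 meas ang 5.056
```

Request:
{"name": "step_arm", "arguments": {
  "targets": [
    {"x": 0.04, "y": 0, "z": 0, "ax": 0, "ay": 0, "az": 0, "jaw": 1},
    {"x": 0.07, "y": 0, "z": 0, "ax": 0, "ay": 0, "az": 0, "jaw": 1},
    {"x": 0.11, "y": 0.01, "z": -0.01, "ax": 0, "ay": 0, "az": 0, "jaw": 1},
    {"x": 0.14, "y": 0.01, "z": -0.01, "ax": 0, "ay": 0, "az": 0, "jaw": 1},
    {"x": 0.18, "y": 0.01, "z": -0.01, "ax": 0, "ay": 0, "az": 0, "jaw": 1}
  ]
}}

```text
time: 32.95
position: [523.0, -208.2, 217.1]
ee_rot: [-1.57, 0.002, -1.579]
ft_force: [-2.9, 6.2, 14.0]
finger_gap: 22.6
```

```bash
python3 -c "
from h import *
ana(11.383)"
```

```text
t 32.95 pos [ 523.  -208.2  217.1] F [-2.9  6.2 14. ] tang resist 5.94 rad -3.46 Fz 14.0 gap 22.6 meas ang 5.082
```

Request:
{"name": "step_arm", "arguments": {
  "targets": [
    {"x": 0.04, "y": 0, "z": 0, "ax": 0, "ay": 0, "az": 0, "jaw": 1},
    {"x": 0.07, "y": 0, "z": 0, "ax": 0, "ay": 0, "az": 0, "jaw": 1},
    {"x": 0.11, "y": 0.01, "z": -0.01, "ax": 0, "ay": 0, "az": 0, "jaw": 1},
    {"x": 0.14, "y": 0.01, "z": -0.01, "ax": 0, "ay": 0, "az": 0, "jaw": 1},
    {"x": 0.14, "y": 0.01, "z": -0.02, "ax": 0, "ay": 0, "az": 0, "jaw": 1}
  ]
}}

```text
time: 33.45
position: [522.9, -209.5, 217.1]
ee_rot: [-1.569, 0.002, -1.579]
ft_force: [-2.0, 5.6, 13.9]
finger_gap: 22.3
```

```bash
python3 -c "
from h import *
ana(11.406)"
```

```text
t 33.45 pos [ 522.9 -209.5  217.1] F [-2.   5.6 13.9] tang resist 5.32 rad -2.66 Fz 13.9 gap 22.3 meas ang 5.104
```

Request:
{"name": "step_arm", "arguments": {
  "targets": [
    {"x": 0.04, "y": 0, "z": 0, "ax": 0, "ay": 0, "az": 0, "jaw": 1},
    {"x": 0.07, "y": 0, "z": -0.01, "ax": 0, "ay": 0, "az": 0, "jaw": 1},
    {"x": 0.11, "y": 0.01, "z": -0.01, "ax": 0, "ay": 0, "az": 0, "jaw": 1},
    {"x": 0.14, "y": 0.01, "z": -0.02, "ax": 0, "ay": 0, "az": 0, "jaw": 1},
    {"x": 0.18, "y": 0.01, "z": -0.02, "ax": 0, "ay": 0, "az": 0, "jaw": 1}
  ]
}}

```text
time: 33.95
position: [522.8, -211.1, 217.0]
ee_rot: [-1.569, 0.002, -1.578]
ft_force: [-2.8, 7.5, 14.9]
finger_gap: 22.6
```

```bash
python3 -c "
from h import *
ana(11.436)"
```

```text
t 33.95 pos [ 522.8 -211.1  217. ] F [-2.8  7.5 14.9] tang resist 7.07 rad -3.82 Fz 14.9 gap 22.6 meas ang 5.13
```

Request:
{"name": "step_arm", "arguments": {
  "targets": [
    {"x": 0.04, "y": 0, "z": 0, "ax": 0, "ay": 0, "az": 0, "jaw": 1},
    {"x": 0.07, "y": 0, "z": -0.01, "ax": 0, "ay": 0, "az": 0, "jaw": 1},
    {"x": 0.11, "y": 0.01, "z": -0.01, "ax": 0, "ay": 0, "az": 0, "jaw": 1},
    {"x": 0.14, "y": 0.01, "z": -0.02, "ax": 0, "ay": 0, "az": 0, "jaw": 1},
    {"x": 0.18, "y": 0.01, "z": -0.03, "ax": 0, "ay": 0, "az": 0, "jaw": 1}
  ]
}}

```text
time: 34.45
position: [522.5, -212.7, 216.9]
ee_rot: [-1.569, 0.003, -1.578]
ft_force: [-1.1, 7.7, 15.1]
finger_gap: 22.5
```

```bash
python3 -c "
from h import *
ana(11.466)"
```

```text
t 34.45 pos [ 522.5 -212.7  216.9] F [-1.1  7.7 15.1] tang resist 7.37 rad -2.4 Fz 15.1 gap 22.5 meas ang 5.157
```

Request:
{"name": "step_arm", "arguments": {
  "targets": [
    {"x": 0.04, "y": 0, "z": -0.01, "ax": 0, "ay": 0, "az": 0, "jaw": 1},
    {"x": 0.07, "y": 0, "z": -0.01, "ax": 0, "ay": 0, "az": 0, "jaw": 1},
    {"x": 0.11, "y": 0.01, "z": -0.02, "ax": 0, "ay": 0, "az": 0, "jaw": 1},
    {"x": 0.14, "y": 0.01, "z": -0.03, "ax": 0, "ay": 0, "az": 0, "jaw": 1},
    {"x": 0.18, "y": 0.01, "z": -0.03, "ax": 0, "ay": 0, "az": 0, "jaw": 1}
  ]
}}

```text
time: 34.95
position: [522.3, -214.3, 216.8]
ee_rot: [-1.569, 0.003, -1.578]
ft_force: [-2.5, 7.7, 16.6]
finger_gap: 22.8
```

```bash
python3 -c "
from h import *
ana(11.496)"
```

```text
t 34.95 pos [ 522.3 -214.3  216.8] F [-2.5  7.7 16.6] tang resist 6.99 rad -4.05 Fz 16.6 gap 22.8 meas ang 5.184
```

Request:
{"name": "step_arm", "arguments": {
  "targets": [
    {"x": 0.02, "y": 0, "z": 0, "ax": 0, "ay": 0, "az": 0, "jaw": 1},
    {"x": 0.04, "y": 0, "z": -0.01, "ax": 0, "ay": 0, "az": 0, "jaw": 1},
    {"x": 0.06, "y": 0.01, "z": -0.01, "ax": 0, "ay": 0, "az": 0, "jaw": 1},
    {"x": 0.08, "y": 0.01, "z": -0.02, "ax": 0, "ay": 0, "az": 0, "jaw": 1},
    {"x": 0.08, "y": 0.01, "z": -0.02, "ax": 0, "ay": 0, "az": 0, "jaw": 1}
  ]
}}

```text
time: 35.45
position: [522.2, -215.0, 216.8]
ee_rot: [-1.569, 0.003, -1.578]
ft_force: [-1.6, 8.2, 15.2]
finger_gap: 22.6
```

```bash
python3 -c "
from h import *
ana(11.51)"
```

```text
t 35.45 pos [ 522.2 -215.   216.8] F [-1.6  8.2 15.2] tang resist 7.66 rad -3.33 Fz 15.2 gap 22.6 meas ang 5.196
```

Tangential force now reads 7 to 7.7 N against a pressing baseline of about 2.9 N, so roughly +4.5 N and still rising with angle. The flange has landed and is seated, so I'll stop here and wind back.

```bash
python3 -c "
from h import *
rows([11.47,11.4,11.3,11.15,11.0],11.51)
s=11.0
for k in range(4): rows([s-.17*i for i in range(1,6)],s); s-=.85
"
```

```text
11.0 [{"x": -0.24, "y": -0.01, "z": 0.05}, {"x": -0.65, "y": -0.04, "z": 0.1}, {"x": -1.25, "y": -0.07, "z": 0.13}, {"x": -2.15, "y": -0.11, "z": 0.07}, {"x": -3.02, "y": -0.16, "z": -0.13}]
10.15 [{"x": -0.94, "y": -0.05, "z": -0.38}, {"x": -1.81, "y": -0.11, "z": -0.92}, {"x": -2.57, "y": -0.16, "z": -1.59}, {"x": -3.21, "y": -0.22, "z": -2.39}, {"x": -3.7, "y": -0.27, "z": -3.28}]
9.3 [{"x": -0.34, "y": -0.05, "z": -0.96}, {"x": -0.5, "y": -0.11, "z": -1.97}, {"x": -0.5, "y": -0.16, "z": -2.99}, {"x": -0.32, "y": -0.22, "z": -3.99}, {"x": 0.02, "y": -0.27, "z": -4.95}]
8.45 [{"x": 0.5, "y": -0.05, "z": -0.89}, {"x": 1.14, "y": -0.11, "z": -1.68}, {"x": 1.91, "y": -0.16, "z": -2.35}, {"x": 2.78, "y": -0.22, "z": -2.88}, {"x": 3.73, "y": -0.27, "z": -3.25}]
7.6 [{"x": 1.0, "y": -0.05, "z": -0.21}, {"x": 2.02, "y": -0.11, "z": -0.25}, {"x": 3.02, "y": -0.16, "z": -0.11}, {"x": 4.0, "y": -0.22, "z": 0.19}, {"x": 4.9, "y": -0.27, "z": 0.66}]
```

Request:
{"name": "step_arm", "arguments": {
  "targets": [
    {"x": -0.24, "y": -0.01, "z": 0.05, "ax": 0, "ay": 0, "az": 0, "jaw": 1},
    {"x": -0.65, "y": -0.04, "z": 0.1, "ax": 0, "ay": 0, "az": 0, "jaw": 1},
    {"x": -1.25, "y": -0.07, "z": 0.13, "ax": 0, "ay": 0, "az": 0, "jaw": 1},
    {"x": -2.15, "y": -0.11, "z": 0.07, "ax": 0, "ay": 0, "az": 0, "jaw": 1},
    {"x": -3.02, "y": -0.16, "z": -0.13, "ax": 0, "ay": 0, "az": 0, "jaw": 1}
  ]
}}

```text
time: 35.95
position: [520.7, -187.8, 218.1]
ee_rot: [-1.569, -0.001, -1.581]
ft_force: [-0.9, -1.4, 9.7]
finger_gap: 22.6
```

Request:
{"name": "step_arm", "arguments": {
  "targets": [
    {"x": -0.94, "y": -0.05, "z": -0.38, "ax": 0, "ay": 0, "az": 0, "jaw": 1},
    {"x": -1.81, "y": -0.11, "z": -0.92, "ax": 0, "ay": 0, "az": 0, "jaw": 1},
    {"x": -2.57, "y": -0.16, "z": -1.59, "ax": 0, "ay": 0, "az": 0, "jaw": 1},
    {"x": -3.21, "y": -0.22, "z": -2.39, "ax": 0, "ay": 0, "az": 0, "jaw": 1},
    {"x": -3.7, "y": -0.27, "z": -3.28, "ax": 0, "ay": 0, "az": 0, "jaw": 1}
  ]
}}

```text
time: 36.45
position: [488.8, -150.0, 220.8]
ee_rot: [-1.568, -0.001, -1.58]
ft_force: [1.7, -2.0, 7.8]
finger_gap: 22.6
```

```bash
python3 -c "
from h import *
ana(10.15)"
```

```text
t 36.45 pos [ 488.8 -150.   220.8] F [ 1.7 -2.   7.8] tang resist -2.36 rad -1.15 Fz 7.8 gap 22.6 meas ang 3.882
```

Request:
{"name": "step_arm", "arguments": {
  "targets": [
    {"x": -0.34, "y": -0.05, "z": -0.96, "ax": 0, "ay": 0, "az": 0, "jaw": 1},
    {"x": -0.5, "y": -0.11, "z": -1.97, "ax": 0, "ay": 0, "az": 0, "jaw": 1},
    {"x": -0.5, "y": -0.16, "z": -2.99, "ax": 0, "ay": 0, "az": 0, "jaw": 1},
    {"x": -0.32, "y": -0.22, "z": -3.99, "ax": 0, "ay": 0, "az": 0, "jaw": 1},
    {"x": 0.02, "y": -0.27, "z": -4.95, "ax": 0, "ay": 0, "az": 0, "jaw": 1}
  ]
}}

```text
time: 36.95
position: [439.2, -148.9, 223.5]
ee_rot: [-1.568, 0.001, -1.579]
ft_force: [1.1, 1.7, 10.0]
finger_gap: 22.4
```

Request:
{"name": "step_arm", "arguments": {
  "targets": [
    {"x": 0.5, "y": -0.05, "z": -0.89, "ax": 0, "ay": 0, "az": 0, "jaw": 1},
    {"x": 1.14, "y": -0.11, "z": -1.68, "ax": 0, "ay": 0, "az": 0, "jaw": 1},
    {"x": 1.91, "y": -0.16, "z": -2.35, "ax": 0, "ay": 0, "az": 0, "jaw": 1},
    {"x": 2.78, "y": -0.22, "z": -2.88, "ax": 0, "ay": 0, "az": 0, "jaw": 1},
    {"x": 3.73, "y": -0.27, "z": -3.25, "ax": 0, "ay": 0, "az": 0, "jaw": 1}
  ]
}}

```text
time: 37.45
position: [405.4, -186.0, 226.2]
ee_rot: [-1.57, 0.001, -1.579]
ft_force: [-2.3, 3.3, 13.5]
finger_gap: 22.4
```

```bash
python3 -c "
from h import *
ana(8.45)"
```

```text
t 37.45 pos [ 405.4 -186.   226.2] F [-2.3  3.3 13.5] tang resist -2.5 rad 3.15 Fz 13.5 gap 22.4 meas ang 2.162
```

Request:
{"name": "step_arm", "arguments": {
  "targets": [
    {"x": 1.0, "y": -0.05, "z": -0.21, "ax": 0, "ay": 0, "az": 0, "jaw": 1},
    {"x": 2.02, "y": -0.11, "z": -0.25, "ax": 0, "ay": 0, "az": 0, "jaw": 1},
    {"x": 3.02, "y": -0.16, "z": -0.11, "ax": 0, "ay": 0, "az": 0, "jaw": 1},
    {"x": 4.0, "y": -0.22, "z": 0.19, "ax": 0, "ay": 0, "az": 0, "jaw": 1},
    {"x": 4.9, "y": -0.27, "z": 0.66, "ax": 0, "ay": 0, "az": 0, "jaw": 1}
  ]
}}

```text
time: 37.95
position: [411.7, -236.4, 229.0]
ee_rot: [-1.57, -0.0, -1.58]
ft_force: [-2.4, 1.4, 12.0]
finger_gap: 22.4
```

```bash
python3 -c "
from h import *
ana(7.6)"
```

```text
t 37.95 pos [ 411.7 -236.4  229. ] F [-2.4  1.4 12. ] tang resist -2.46 rad 1.34 Fz 12.0 gap 22.4 meas ang 1.3
```

Request:
{"name": "step_arm", "arguments": {
  "targets": [
    {"x": 0, "y": 0, "z": 0, "ax": 0, "ay": 0, "az": 0, "jaw": 0.7},
    {"x": 0, "y": -0.1, "z": 0, "ax": 0, "ay": 0, "az": 0, "jaw": 0.6},
    {"x": 0, "y": -0.1, "z": 0, "ax": 0, "ay": 0, "az": 0, "jaw": 0.5},
    {"x": 0, "y": -0.1, "z": 0, "ax": 0, "ay": 0, "az": 0, "jaw": 0.4},
    {"x": 0, "y": -0.1, "z": 0, "ax": 0, "ay": 0, "az": 0, "jaw": 0.4}
  ]
}}

```text
time: 38.45
position: [411.5, -235.2, 228.6]
ee_rot: [-1.571, 0.0, -1.579]
ft_force: [-0.1, -1.3, 0.0]
finger_gap: 53.8
```

Request:
{"name": "step_arm", "arguments": {
  "targets": [
    {"x": 0, "y": -2, "z": 0, "ax": 0, "ay": 0, "az": 0, "jaw": 0.4},
    {"x": 0, "y": -5.5, "z": 0, "ax": 0, "ay": 0, "az": 0, "jaw": 0.4},
    {"x": 0, "y": -9, "z": 0, "ax": 0, "ay": 0, "az": 0, "jaw": 0.4},
    {"x": 0, "y": -11, "z": 0, "ax": 0, "ay": 0, "az": 0, "jaw": 0.4},
    {"x": 0, "y": -12, "z": 0, "ax": 0, "ay": 0, "az": 0, "jaw": 0.4}
  ]
}}

```text
time: 38.95
position: [412.2, -235.7, 350.6]
ee_rot: [-1.568, -0.001, -1.58]
ft_force: [0.2, -0.4, -1.3]
finger_gap: 54.7
```

```bash
python3 -c "
from h import *
to([0,0,0])
f=grab('wrist');cv2.imwrite('pics/w8.png',f['color'])
f=grab('scene');cv2.imwrite('pics/s8.png',cv2.resize(f['color'][60:200,220:340],None,fx=4,fy=4,interpolation=cv2.INTER_CUBIC))"
```

```text
t 38.95 pos [ 412.2 -235.7  350.6] rpy [-1.568e+00 -1.000e-03 -1.580e+00] F [ 0.2 -0.4 -1.3] T [-0.1   0.06 -0.06] gap 54.7
shift cm [-23.22  34.94 -41.52] axes [[-0.009, -1.0, 0.001], [0.003, -0.001, -1.0], [1.0, -0.009, 0.003]]
```

View pics/w8.png

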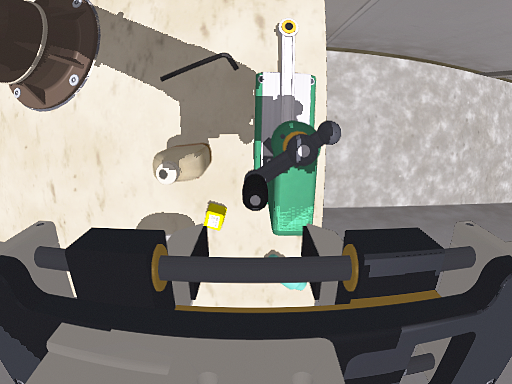

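View pics/s8.png

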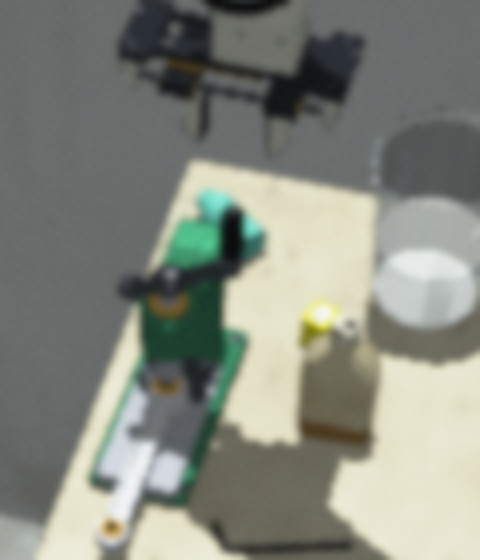

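```bash
python3 -c "
import cv2,numpy as np
for n in('s6','s7','s8'):
    c=cv2.imread('pics/%s.png'%n); h=cv2.cvtColor(c,cv2.COLOR_BGR2HSV)
    m=((h[...,0]<28)&(h[...,1]>90)&(h[...,2]>60)).astype(np.uint8)
    k,l,st,ce=cv2.connectedComponentsWithStats(m)
    print(n,[(st[i].tolist(),ce[i].round(1).tolist()) for i in range(1,k) if st[i,4]>60 and st[i,0]<220])
"
```

```text
s6 [([150, 294, 36, 22, 481], [167.6, 306.0]), ([153, 365, 30, 25, 459], [167.0, 376.3]), ([103, 522, 18, 13, 185], [111.5, 528.2])]
s7 [([149, 292, 31, 24, 316], [161.5, 306.6]), ([158, 378, 17, 12, 161], [165.9, 383.1]), ([103, 522, 18, 13, 185], [111.5, 528.2])]
s8 [([150, 294, 36, 22, 466], [167.7, 305.9]), ([155, 382, 23, 11, 184], [165.8, 387.2]), ([103, 522, 18, 13, 185], [111.4, 528.2])]
```

```bash
python3 -c "
from h import *
print(arm.sign_off())"
```

```text
the job is handed in; nothing more can be done
None
```

The job is done and handed in at about 39 s of the 72 s allowed; no verdict was reported.

- **Loading:** I carried the link onto the press bed and pushed its boss into the V-block until it stopped. The push met a steady 9 to 14 N with little sideways force. I lowered it to the bed and let go.
- **Pressing:** I wound the crank clockwise by its grip in one continuous hold. Resistance was about 1 N idle, then about 3 N while the bush went in. After that it climbed to 7 to 7.7 N, about 4.5 N above pressing, and I stopped there.
- **Leaving it:** I wound the ram back about 3.9 rad (0.62 turn), released the grip and lifted clear.

**Last checks:** in the scene view the exposed brass under the flange is gone and the flange sits lower. The link's small end has not moved since loading. The oil bottle and cutter case look undisturbed; the deburring tool was out of view in the last pictures, and the arm only passed over it early on.

**What disagreed or stayed unseen:**
- The force began to climb at about 11.25 rad, slightly later than the 10.7 to 11.2 rad I expected. It rose gradually rather than stopping dead.
- The flange-to-boss contact itself could not be seen, because the ram and press head hide it.
- The measured grip width was 22.5 mm instead of the 24 mm given, but nothing slipped.

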